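Strap the slide box into its transport cradle

ROBOT

A 7-joint arm with a two-finger parallel gripper is mounted at the origin on the work surface. World frame = base frame: x ahead of the robot, y to its left, z up, the work surface at z = 0. Lengths are in m, angles in rad, forces in N, time in s.
With the tool pointing down it reaches from about 0.425 to 0.875 m from the base axis. Payload 4.7 kg.
Tool frame: the origin (TCP) lies on the centre line of the jaws, within the pads' length; the fingertips stand ahead of it and the grasp point (between the pads) lies 2 mm behind it (nose_length is the z of the fingertips in the tool frame, in m); z points along the fingers, y is the line along which they close (so a half turn about z gives the same grasp; the last joint's range is limited). The gripper opens to 87 mm and grips with 3 to 60 N. Pads are 19 mm wide; open, the fingers measure 117 mm over their backs; the gripper's body (75 mm by 190 mm) begins 51 mm behind the grasp point.
Start: joints at [-1.18, 0.321, -0.07, 1.45, 0.023, 1.371, -0.057], TCP at [0.239, 0.604, 0.21] pointing down, gripper open.
Joint ranges: [-2.86, 2.86], [-0.3, 2.09], [-1.38, 1.24], [0.06, 2.45], [-1.56, 4.7], [0.09, 2.05], [-2.69, 2.69]. Speed limits (rad/s): [2.57, 2.57, 3.14, 3.14, 3.14, 3.14, 3.14].

INTERFACE

Orientations are given as a rotation vector (axis times angle).
In Python, from bench import * gives the robot as it stands.
- The arm moves only by the tool send_rows, never from a script. Its arguments are lists of equal length, an entry for each row: "xyz": the shift along the tool's x, y, z in mm, a list of three; "dr": the turn, a rotation vector about the tool's x, y, z in rad, a list of three. A call has exactly 10 rows; each row is the pose to reach, as a shift and turn from the pose commanded when the call began, along the tool's axes at that moment; what a row does not reach only later rows make up. A row lasts 1/12 s, in which the tool goes at most 41.7 mm and 7.16 degrees, less where a joint would pass 70% of its speed; a pose out of reach is approached as far as the arm can. A call with a gripper value outside its range is refused whole. "jaw" is the finger opening in mm, from 0 to 87, set as the call begins (left out, the last holds). The fingers move at their own pace and stop on an object; "grip_force" is the grip in N (left out, the last holds). Time passes only in rows, so rows that repeat a pose let the fingers close, or fill a call up. It gives the time, the measured TCP pose, the force, the opening and the grip force at its end, in the units of the state.
- get_state(): the state, without advancing time (a new reading comes with each control period).
- get_image(name): name is "side" or "top" or "wrist"; returns the picture (480x640x3 uint8, red, green, blue); there is no depth.
- calibration(name): a dict with "vfov" (degrees; the focal length in pixels is half the picture's height over the tangent of half this angle, whatever the lens; pixels are square), "cx", "cy" (the principal point, pixels), "rvec" (rotation vector, rad) and "tvec" (3), from world to camera coordinates, as OpenCV has them; the wrist camera has in their place "hand_eye" (4x4, takes a point from camera to tool coordinates, whose origin is the TCP and whose axes are the flange's). Camera axes: x right, y down, z forward; pixel columns grow to the right and rows downward; lengths in m; the calibration is good to about 2 mm. A picture is of the moment at which its call begins: read the wrist's pose just before it. calibration takes no time and is no camera call.
- close_job(): hands the job in; it is judged then, once.
The state is a dict: "time": time; "joint_positions": joint angles; "qd": joint speeds; "joint_torque": joint torques, N m; "position": TCP position; "tool_rot": TCP orientation; "ft_force": force on the tool from outside, world axes, zero at the start; "torque": the same for the moment, N m; "grip_width": opening from 0.0 (shut) to 1.0 (fully open); "grip_force": force on a finger pad.
Only numpy, scipy, OpenCV 4.12 (cv2) and the standard library are available. Lean on these libraries where they do the work, as an engineer would, in place of code of your own. Each camera call takes 0.05 s, during which the arm holds its last target. There are 200 camera calls.

TASK

Get the wooden slide box ready for travel: set it upright in the well of the grey cradle, then lay the aluminium hold-down bar, grip up and centred, across the two posts so that it lies fully down in both notches over the box. Then swing both steel hasps over the bar, all the way down into their catches. The box holds glass slides, so keep it upright, never let the box or the bar drop, and leave the jar, dish and brush where they are.

Things in the scene. Friction and masses are not known exactly. Their poses are not given: they have to be found in the camera images.
- cradle: grey-painted wooden transport cradle, fixed to the bench, base 100 (x) x 240 (y) x 12 mm; origin at the centre of its underside, on the bench; x points away from the robot (within 0.35 rad), y along its length, z up. A well for the slide box in its middle, a notched post at each end (cradle y +92 and -92 mm), a steel hasp on each post.
- well (a point): centre of the well's floor, 12 mm above the bench. Low rails around it (tops 8 mm above this floor) leave 62 (x) x 132 (y) mm clear. Axes as the cradle's.
- notch_left (a point): centre of the notch floor of the left post (cradle x 0, y +92, z 72 mm). The post is 70 (x) x 24 (y) mm. The open-topped notch is 34 mm wide in x; the cheeks beside it rise to z 87 mm. The hasp is hinged on the near cheek (x -30); its catch is two small steel ears on the far cheek (x +28, ear tops at z 93 mm), between which it comes to lie.
- notch_right (a point): the same on the right post (cradle x 0, y -92, z 72 mm)
- slide_box: closed dark wooden slide box with a brass clasp plate and a paper card on its lid, 52 (x) x 120 (y) x 56 (z) mm, about 0.35 kg; origin at the centre of its underside. It starts upright on the bench. Either way round is the same.
- hold_bar: hold-down bar: flat aluminium bar 24 (x) x 220 (y) x 12 (z) mm with a black plastic grip block standing on the middle of its upper face, 16 (x) x 60 (y) mm, from z 12 to 42 mm; about 0.25 kg; origin at the centre of the bar's underside. It starts on the bench, grip up. Either way round is the same.
- latch_left (a joint): angle of the hasp on the left (cradle +y) post: 0 = closed, lying level in its catch across the bar's notch (end stop); about 1.57 = standing upright; 2.1 = leaning back, end stop. It starts open, at 1.6 to 1.95. It swings up, over the notch and down away from the robot. Stiff hinge: it stays where it is left; about 2 N at the tab moves it.
- latch_left_hinge (a point): hinge axis of that hasp (the axis lies along the cradle's y), on the near cheek of the left (cradle +y) post: cradle x -30, y +92, z 92 mm. The hasp is a plain steel strap 105 mm long from hinge to free end, 16 mm wide, 4 mm thick (mid-plane through the hinge axis).
- latch_left_tab (a point): middle of the upper face (as when closed) of the strap's wider end tab, 88 mm from the hinge; the tab is 34 mm long, 26 mm wide. When closed it overhangs the far side of the post at cradle x +58, z 94 mm.
- latch_right (a joint): angle of the hasp on the right (cradle -y) post: 0 = closed, lying level in its catch across the bar's notch (end stop); about 1.57 = standing upright; 2.1 = leaning back, end stop. It starts open, at 1.6 to 1.95. It swings up, over the notch and down away from the robot. Stiff hinge: it stays where it is left; about 2 N at the tab moves it.
- latch_right_hinge (a point): hinge axis of that hasp (the axis lies along the cradle's y), on the near cheek of the right (cradle -y) post: cradle x -30, y -92, z 92 mm. The hasp is a plain steel strap 105 mm long from hinge to free end, 16 mm wide, 4 mm thick (mid-plane through the hinge axis).
- latch_right_tab (a point): middle of the upper face (as when closed) of the strap's wider end tab, 88 mm from the hinge; the tab is 34 mm long, 26 mm wide. When closed it overhangs the far side of the post at cradle x +58, z 94 mm.
- jar: bystander: screw-topped sample jar, 60 mm across, 85 mm tall, origin at the centre of its underside; leave alone
- dish: bystander: flat covered white dish, 94 mm across, 16 mm tall, origin at the centre of its underside; leave alone
- brush: bystander: flat brush with a wooden handle lying on the bench beyond the cradle, origin near its middle; leave alone
Mind the look-alikes: they are no part of the job. Leave any purple look-alike of the hold_bar alone. Several things look just like the slide_box: the one meant starts nearest to the robot's base.

How it is judged:
On the way, in this order (a step that is already met when the one before it is completed fails the run):
1. the slide box stands in the cradle's well, released (x of slide_box in the frame of cradle between -0.009 and 0.009 m and y of slide_box in the frame of cradle between -0.01 and 0.01 m and z of slide_box in the frame of cradle between 0.008 and 0.016 m and angle between slide_box's own z axis and vertical below 0.08 rad and angle between the y axis of slide_box and the y axis of cradle, either way round below 0.2 rad and contact force between the fingers and slide_box below 0.05 N and linear speed of slide_box below 0.03 m/s), for 0.2 s.
2. the bar lies in both notches over the box, released (x of slide_box in the frame of cradle between -0.009 and 0.009 m and y of slide_box in the frame of cradle between -0.01 and 0.01 m and z of slide_box in the frame of cradle between 0.008 and 0.016 m and angle between slide_box's own z axis and vertical below 0.08 rad and angle between the y axis of slide_box and the y axis of cradle, either way round below 0.2 rad and x of hold_bar in the frame of cradle between -0.009 and 0.009 m and y of hold_bar in the frame of cradle between -0.015 and 0.015 m and z of hold_bar in the frame of cradle between 0.067 and 0.0755 m and angle between hold_bar's own z axis and vertical below 0.06 rad and angle between the y axis of hold_bar and the y axis of cradle, either way round below 0.12 rad and contact force between the fingers and hold_bar below 0.05 N and linear speed of hold_bar below 0.03 m/s), for 0.2 s.
3. one hasp is closed over the seated bar (x of hold_bar in the frame of cradle between -0.009 and 0.009 m and y of hold_bar in the frame of cradle between -0.015 and 0.015 m and z of hold_bar in the frame of cradle between 0.067 and 0.0755 m and angle between hold_bar's own z axis and vertical below 0.06 rad and angle between the y axis of hold_bar and the y axis of cradle, either way round below 0.12 rad and value of joint any of latch_left, latch_right below 0.08 rad), for 0.1 s.
4. both hasps are closed over the seated bar (x of hold_bar in the frame of cradle between -0.009 and 0.009 m and y of hold_bar in the frame of cradle between -0.015 and 0.015 m and z of hold_bar in the frame of cradle between 0.067 and 0.0755 m and angle between hold_bar's own z axis and vertical below 0.06 rad and angle between the y axis of hold_bar and the y axis of cradle, either way round below 0.12 rad and value of joint each of latch_left, latch_right below 0.08 rad), for 0.2 s.
At the end, for the whole second after the job is handed in: Box upright on the well floor (9 mm in x, 10 mm in y of centre, 4 mm in z, 0.2 rad yaw); bar level, grip up, on both notch floors (9 mm in x, 15 mm along y, 3.5 mm in z, 0.12 rad yaw); both hasps within 0.08 rad of closed; box and bar released and at rest (all of step 1 and all of step 4 and contact force between the fingers and hold_bar below 0.05 N and linear speed of hold_bar below 0.03 m/s); the robot touches nothing.
It fails at once if the slide box is tipped more than 0.5 rad (angle between slide_box's own z axis and vertical above 0.5 rad).
It fails at once if the slide box is dropped (falls free faster than 0.6 m/s) (linear speed of slide_box above 0.6 m/s and contact force between the fingers and slide_box below 0.05 N).
It fails at once if the bar is dropped (falls free faster than 0.6 m/s) (linear speed of hold_bar above 0.6 m/s and contact force between the fingers and hold_bar below 0.05 N).
It fails at once if the jar, dish or brush is shifted by more than 30 mm (distance of any of jar, dish, brush from where it was at the start of the episode above 0.03 m).
It also fails if it takes over 72 s, if anything falls off the work surface, if the arm or the gripper's body presses on something with over 40 N, if the wrist force passes 120 N, or if a joint passes its speed limit or range.

## Working session

There is one attempt and no reset: what is moved stays moved. The work goes in short steps, Python scripts to look and compute and a tool call to move; the robot and the scene stay as the last step left them, time stands still between calls to the robot, and variables do not carry over. Pictures are saved under pics/ and viewed, at most 10 in all, crops included, and the job is handed in when it is done.

Besides the shell and the picture viewer there is one more tool, called after "Emit:" as name(argument=value, ...), one argument or row to a line, values as JSON. send_rows: Moves the arm, as the interface text tells. Its arguments: {"type":"object","properties":{"xyz":{"type":"array"},"dr":{"type":"array"},"jaw":{"type":"number"},"grip_force":{"type":"number"}},"required":["xyz","dr"]}

```bash
mkdir -p pics; ls; python3 - <<'E'
from bench import *
import cv2
for n in ["top","side"]:
    im=get_image(n); cv2.imwrite(f"pics/{n}0.png",im[:,:,::-1]); print(n,calibration(n))
print(calibration("wrist")); s=get_state(); print(s)
E
```

```text
pics
top {'vfov': 45.65774566312112, 'cx': 307.63988786103425, 'cy': 232.27528078729685, 'rvec': array([ 2.18571161, -2.19398956,  0.07550855]), 'tvec': array([-0.07548133,  0.51948439,  1.49219283])}
side {'vfov': 42.20705928055343, 'cx': 308.24396717748056, 'cy': 248.10186071440424, 'rvec': array([ 2.33049949, -0.09530812,  0.05729064]), 'tvec': array([-0.53661516,  0.03617595,  1.46191792])}
{'vfov': 67.02252038571392, 'cx': 319.96735827476743, 'cy': 238.32480652412642, 'hand_eye': array([[ 2.49927168e-04, -9.63723174e-01, -2.66903694e-01,
         7.25292640e-02],
       [ 9.99999604e-01,  4.68781897e-04, -7.56261203e-04,
        -3.91439208e-05],
       [ 8.53946067e-04, -2.66903399e-01,  9.63722910e-01,
        -1.75530024e-01],
       [ 0.00000000e+00,  0.00000000e+00,  0.00000000e+00,
         1.00000000e+00]])}
{'time': 0.1, 'joint_positions': array([-1.17992143,  0.32171049, -0.07009037,  1.451527  ,  0.02261638,
        1.37082073, -0.05690849]), 'qd': array([ 0.00090189, -0.00376627,  0.00019556, -0.00291246, -0.00171   ,
       -0.00249515,  0.00092956]), 'joint_torque': array([-7.23980884e-04, -4.92574024e+01, -4.06037411e-01, -3.13395417e+01,
       -6.42380328e-02,  3.95732210e-02,  7.86288683e-05]), 'position': array([0.23901087, 0.60391165, 0.20910894]), 'tool_rot': array([-5.88260752e-01, -3.08581302e+00,  2.61658084e-03]), 'ft_force': array([ 0.43649061, -1.12745651,  0.23207929]), 'torque': array([ 0.01916945, -0.04525848, -0.02053749]), 'grip_force': 0.0, 'grip_width': 0.9923293890806766}
```

View pics/top0.png

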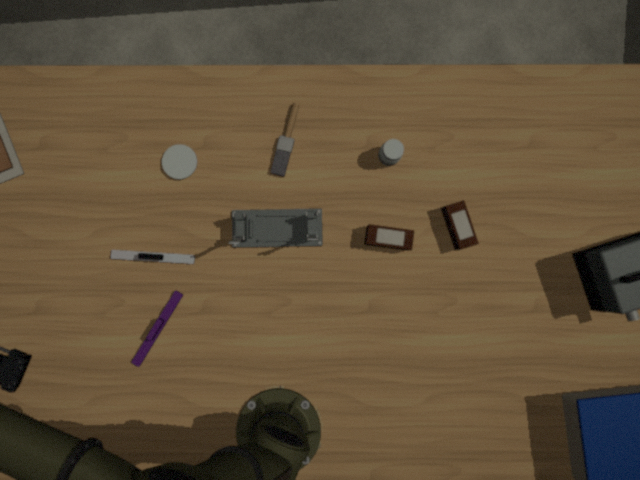

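View pics/side0.png

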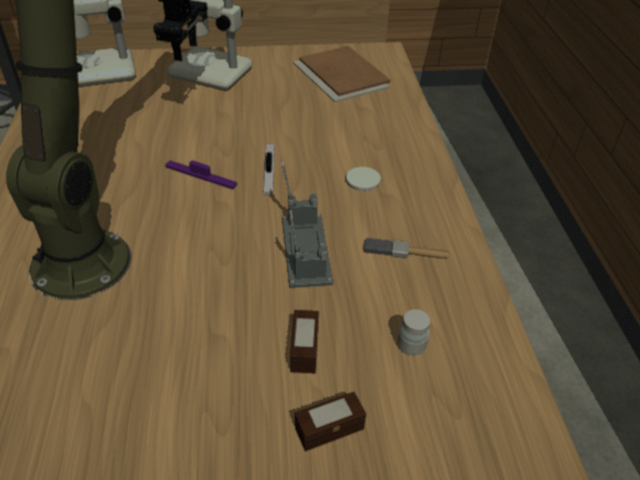

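Box candidates in top view: A at (389,237) and B at (460,226). A is nearer to the base (~280,430), so it fits; I'll confirm this in a crop.

```bash
cat > h.py <<'E'
import numpy as np, cv2
from bench import *
from scipy.spatial.transform import Rotation as R
def cam(n,s=None):
    c=calibration(n); f=240/np.tan(np.radians(c["vfov"]/2))
    if n=="wrist":
        T=np.eye(4); T[:3,:3]=R.from_rotvec(s["tool_rot"]).as_matrix(); T[:3,3]=s["position"]
        M=T@c["hand_eye"]; Rc=M[:3,:3]; o=M[:3,3]
    else:
        Rw=R.from_rotvec(c["rvec"]).as_matrix(); Rc=Rw.T; o=-Rw.T@c["tvec"]
    return f,c["cx"],c["cy"],Rc,o
def ray(C,uv,z):
    f,cx,cy,Rc,o=C; d=Rc@np.array([(uv[0]-cx)/f,(uv[1]-cy)/f,1]); return o+d*(z-o[2])/d[2]
def proj(C,p):
    f,cx,cy,Rc,o=C; q=Rc.T@(np.asarray(p)-o); return np.array([f*q[0]/q[2]+cx,f*q[1]/q[2]+cy])
E
python3 - <<'E'
from h import *
im=cv2.imread("pics/top0.png"); C=cam("top")
for n,uv,z in [("A",(389,237),.056),("B",(460,226),.056),("bar",(151,257),.042),("barL",(111,256),.012),("barR",(194,260),.012),("cradle",(277,229),.012)]: print(n,ray(C,uv,z).round(3),np.hypot(*ray(C,uv,z)[:2]).round(3))
a=cv2.resize(im[195:255,340:490],None,fx=5,fy=5,interpolation=cv2.INTER_CUBIC)
b=cv2.resize(im[200:260,222:332],None,fx=5,fy=5,interpolation=cv2.INTER_CUBIC)
o=np.zeros((600,750,3),np.uint8); o[:300]=a; o[300:,:550]=b
o=np.clip(o.astype(float)*1.7,0,255).astype(np.uint8); cv2.imwrite("pics/crop1.png",o)
# bar segmentation
w=(im[235:280,100:205].min(2)>120).astype(np.uint8); 
n,l,st,c=cv2.connectedComponentsWithStats(w); print(st,c)
E
```

```text
A [ 0.504 -0.287  0.056] 0.58
B [ 0.531 -0.471  0.056] 0.71
bar [0.455 0.329 0.042] 0.561
barL [0.459 0.443 0.012] 0.638
barR [0.447 0.224 0.012] 0.5
cradle [0.529 0.004 0.012] 0.529
[[   0    0  105   45 4686]
 [  66   20   11    5   16]
 [  78   21    5    5   10]
 [  82   21    1    1    1]
 [  69   22    1    1    1]
 [  85   22    3    1    3]
 [  69   24    1    1    1]
 [  84   24    2    2    2]
 [  87   25    1    1    1]
 [  89   25    1    1    1]
 [  91   24    2    2    3]] [[51.78425096 21.99594537]
 [71.5625     21.        ]
 [79.7        23.5       ]
 [82.         21.        ]
 [69.         22.        ]
 [86.         22.        ]
 [69.         24.        ]
 [84.5        24.5       ]
 [87.         25.        ]
 [89.         25.        ]
 [91.33333333 24.66666667]]
```

View pics/crop1.png

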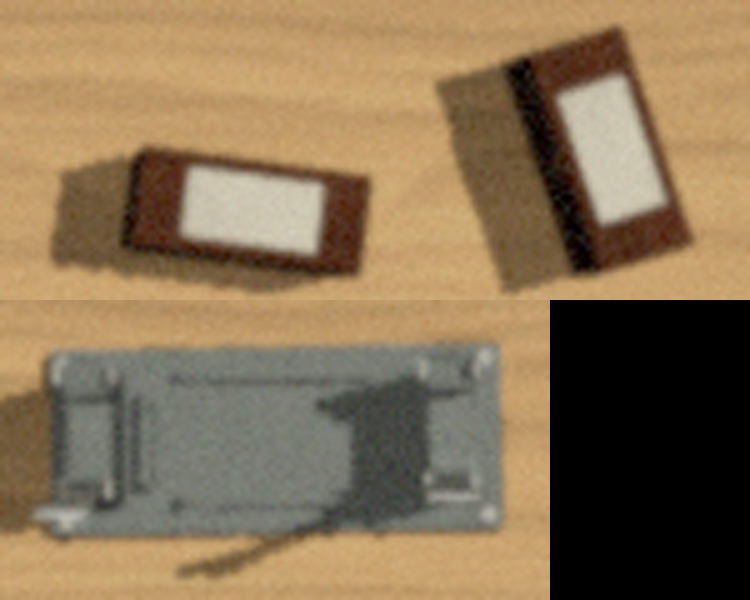

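Crop: A's lid is centred at about (390,237) px with a pale card, 0.58 m from the base. B is at (461,226), 0.71 m away. Both look the same, so A is the one meant. The cradle is at (277,229), the bar at (151,257), and the purple look-alike is ignored. Next I go over the bar and cradle with the wrist camera.

```bash
cat >> h.py <<'E'
def Rdown(yaw): # tool x at azimuth yaw, z down
    x=np.array([np.cos(yaw),np.sin(yaw),0]); z=np.array([0,0,-1.]); return np.c_[x,np.cross(z,x),z]
def plan(p,yaw,s=None,name=""):
    s=s or get_state(); R0=R.from_rotvec(s["tool_rot"]).as_matrix()
    print(name,"xyz mm",(1000*R0.T@(np.array(p)-s["position"])).round(1),"dr",R.from_matrix(R0.T@Rdown(yaw)).as_rotvec().round(4))
E
python3 - <<'E'
from h import *
import bench
print([k for k in dir(bench) if not k.startswith('_')], getattr(bench,'nose_length',None))
plan((.47,.28,.25),np.pi/2)
E
```

```text
['MotionError', 'calibration', 'close_job', 'get_image', 'get_state', 'nose_length'] 0.017
 xyz mm [-334.  -216.3  -40.5] dr [-1.400e-03  1.100e-03  1.194e+00]
```

Emit:
send_rows(
  xyz=[
    [-34,-22,-5],
    [-70,-45,-10],
    [-105,-68,-15],
    [-140,-91,-20],
    [-175,-113,-25],
    [-210,-136,-30],
    [-245,-160,-35],
    [-280,-182,-40],
    [-310,-202,-40],
    [-334,-216,-40],
  ],
  dr=[
    [0,0,0.12],
    [0,0,0.24],
    [0,0,0.36],
    [0,0,0.48],
    [0,0,0.6],
    [0,0,0.72],
    [0,0,0.84],
    [0,0,0.96],
    [0,0,1.08],
    [0,0,1.194],
  ],
)

```text
time: 0.93
position: [0.4725, 0.2762, 0.2505]
tool_rot: [2.232, 2.209, 0.001]
ft_force: [1.2, 0.4, 0.0]
grip_width: 0.998
grip_force: 0.0
```

```bash
python3 - <<'E'
from h import *
s=get_state(); im=get_image("wrist"); cv2.imwrite("pics/w_bar.png",im[:,:,::-1]); np.save("w_bar.npy",[s["position"],s["tool_rot"]])
print(s["position"],s["tool_rot"],s["qd"].round(3)); plan((.52,0.03,.25),np.pi/2)
E
```

```text
[0.47253173 0.27622372 0.25052646] [2.23178741e+00 2.20902045e+00 5.68642117e-04] [ 0.292  0.091  0.31  -0.073 -0.068 -0.004 -0.73 ]
 xyz mm [-240.    49.3    1.4] dr [ 0.0035  0.0037 -0.0228]
```

Emit:
send_rows(
  xyz=[
    [-35,7,0],
    [-70,14,0],
    [-105,21,0],
    [-140,28,0],
    [-175,35,0],
    [-205,42,0],
    [-228,46,0],
    [-240,49,0],
    [-240,49,0],
    [-240,49,0],
  ],
  dr=[
    [0,0,0],
    [0,0,0],
    [0,0,0],
    [0,0,0],
    [0,0,0],
    [0,0,0],
    [0,0,0],
    [0,0,0],
    [0,0,0],
    [0,0,0],
  ],
)

```text
time: 1.82
position: [0.519, 0.0409, 0.2498]
tool_rot: [-2.222, -2.22, 0.0]
ft_force: [-0.0, 0.5, 0.4]
grip_width: 1.003
grip_force: 0.0
```

```bash
python3 - <<'E'
from h import *
s=get_state(); im=get_image("wrist"); cv2.imwrite("pics/w_cr.png",im[:,:,::-1]); np.save("w_cr.npy",[s["position"],s["tool_rot"]])
print(s["position"],s["tool_rot"],s["qd"].round(3)); plan((.50,-0.24,.25),np.pi/2)
b=cv2.imread("pics/w_bar.png"); 
o=np.vstack([cv2.resize(b,(400,300)),cv2.resize(im[:,:,::-1],(400,300))]) 
cv2.imwrite("pics/v2.png",np.clip(im[:,:,::-1]*1.6,0,255).astype(np.uint8))
E
```

```text
[0.5190407  0.04090662 0.24977214] [-2.22165200e+00 -2.22006305e+00  6.26927619e-05] [-0.021  0.003 -0.033  0.001 -0.01  -0.    -0.001]
 xyz mm [-282.1  -19.3   -0.4] dr [-0.0007 -0.0008  0.0015]
```

View pics/v2.png

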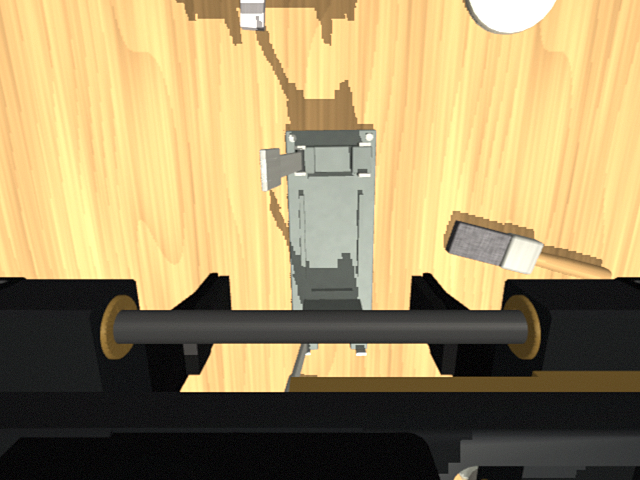

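The wrist view shows the cradle's upper (+y) half, with base corners at (286,130) and (375,128). The gripper hides the rest, so I shift back for a full view.

Emit:
send_rows(
  xyz=[
    [-30,0,0],
    [-60,0,0],
    [-90,0,0],
    [-120,0,0],
    [-140,0,0],
    [-140,0,0],
    [-140,0,0],
    [-140,0,0],
    [-140,0,0],
    [-140,0,0],
  ],
  dr=[
    [0,0,0],
    [0,0,0],
    [0,0,0],
    [0,0,0],
    [0,0,0],
    [0,0,0],
    [0,0,0],
    [0,0,0],
    [0,0,0],
    [0,0,0],
  ],
)

```text
time: 2.7
position: [0.5195, -0.0972, 0.2499]
tool_rot: [-2.217, -2.225, -0.0]
ft_force: [0.5, 0.1, 0.3]
grip_width: 0.997
grip_force: 0.0
```

```bash
python3 - <<'E'
from h import *
s=get_state(); im=get_image("wrist"); cv2.imwrite("pics/w_cr2.png",im[:,:,::-1]); np.save("w_cr2.npy",[s["position"],s["tool_rot"]])
print(s["position"],s["tool_rot"]); plan((.502,-0.31,.23),np.pi/2)
c=cv2.resize(im[20:270,230:430],None,fx=2.4,fy=2.4)[:,:,::-1]; cv2.imwrite("pics/v3.png",c)
E
```

```text
[ 0.51953704 -0.09719573  0.2498927 ] [-2.21724665e+00 -2.22492120e+00 -2.54066097e-04]
 xyz mm [-212.3  -18.1   19.9] dr [-0.0002 -0.0003  0.0027]
```

View pics/v3.png

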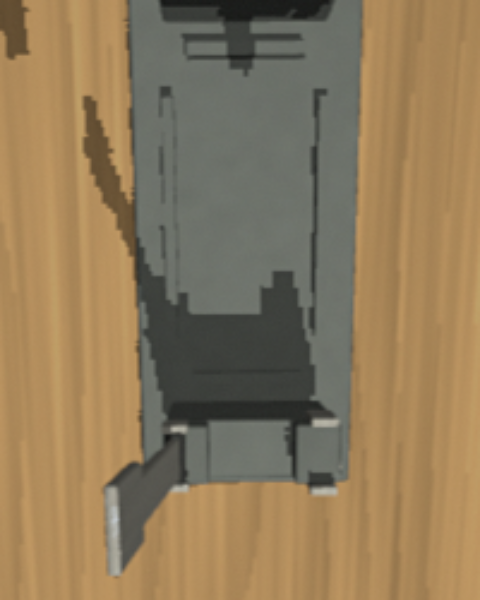

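The crop shows the right post, with notch floor corners at about crop (208,418)-(295,480), and base side edges at crop x≈134 and 358 (row 100). I'll combine these with the earlier +y end corners to get the cradle pose.

```bash
python3 - <<'E'
from h import *
def load(n):
    a=np.load(n+".npy"); return cam("wrist",{"position":a[0],"tool_rot":a[1]}),cv2.imread(f"pics/{n}.png")
def mask(im): 
    h=cv2.cvtColor(im,cv2.COLOR_BGR2HSV); return h[:,:,1]<60
C,im=load("w_cr"); m=mask(im)
E1,E2=[],[]
for r in range(138,250,8):
    c=np.where(m[r,240:420])[0]+240
    # contiguous run through 330
    l=330
    while m[r,l]: l-=1
    q=330
    while m[r,q]: q+=1
    E1.append(ray(C,(l+.5,r),.012)[:2]);E2.append(ray(C,(q-.5,r),.012)[:2])
T=[]
for c in range(310,365,5):
    r=180
    while m[r,c]: r-=1
    T.append(ray(C,(c,r+.5),.012)[:2])
print("corner L",ray(C,(286.5,130),.012),ray(C,(375,128.5),.012))
C2,im2=load("w_cr2"); m2=mask(im2)
for r in range(40,140,8):
    c=230+245/2.4
    l=int(c)
    while m2[r,l]: l-=1
    q=int(c)
    while m2[r,q]: q+=1
    E1.append(ray(C2,(l+.5,r),.012)[:2]);E2.append(ray(C2,(q-.5,r),.012)[:2])
E1,E2,T=map(np.array,(E1,E2,T))
for n,e in(("near",E1),("far",E2)):
    p=np.polyfit(e[:,1],e[:,0],1); res=e[:,0]-np.polyval(p,e[:,1]); k=abs(res)<.004; p=np.polyfit(e[k,1],e[k,0],1); print(n,p,"x at y0",k.sum(),res.std().round(4))
    print((e*1000).round(0).astype(int).tolist())
p=np.polyfit(T[:,0],T[:,1],1); print("top edge",p,np.polyval(p,.52)); print((T*1000).round(0).astype(int).tolist())
V=lambda x,y:(230+(x+.5)/2.4-.5,20+(y+.5)/2.4-.5)
for q in[(208,418),(292,418),(208,481),(297,478)]: print("notch",ray(C2,V(*q),.072))
for q in[(340,415),(345,480)]: print("cheek far",ray(C2,V(*q),.087))
# top camera base corners
Ct=cam("top"); b=cv2.imread("pics/top0.png"); 
for q in[(50,352),(497,343),(500,533),(58,536)]: print("top",ray(Ct,(222+(q[0]+.5)/5-.5,200+(q[1]-300+.5)/5-.5),.012))
E
```

```text
corner L [0.48282467 0.12199421 0.012     ] [0.57948736 0.12352016 0.012     ]
near [-0.02335279  0.48297868] x at y0 21 0.0073
[[482, 114], [481, 105], [479, 96], [452, 88], [453, 79], [482, 70], [482, 61], [482, 52], [482, 43], [483, 33], [483, 24], [482, 14], [482, 4], [483, -5], [482, 72], [482, 65], [483, 57], [482, 50], [482, 42], [482, 34], [483, 26], [483, 19], [483, 10], [482, 2], [483, -6], [483, -14], [483, -23]]
far [-0.01147389  0.58181704] x at y0 27 0.0003
[[580, 114], [581, 105], [581, 96], [580, 88], [581, 79], [581, 70], [581, 61], [582, 52], [581, 43], [581, 33], [582, 24], [582, 14], [581, 4], [582, -5], [581, 73], [581, 65], [581, 58], [582, 50], [581, 42], [581, 35], [582, 27], [582, 19], [581, 11], [582, 3], [582, -6], [582, -14], [582, -22]]
top edge [0.02046397 0.11124312] 0.1218843843009135
[[509, 121], [514, 121], [519, 121], [525, 122], [530, 122], [536, 122], [541, 122], [547, 122], [552, 122], [558, 122], [563, 122]]
notch [ 0.51630438 -0.07731034  0.072     ]
notch [ 0.55055655 -0.07718787  0.072     ]
notch [ 0.5163325  -0.10359512  0.072     ]
notch [ 0.55330376 -0.10219013  0.072     ]
cheek far [ 0.56792628 -0.07372285  0.087     ]
cheek far [ 0.57099284 -0.09965204  0.087     ]
top [0.57969528 0.12471747 0.012     ]
top [ 0.58367161 -0.11330335  0.012     ]
top [ 0.48238385 -0.11434556  0.012     ]
top [0.48167181 0.12000559 0.012     ]
```

Emit:
send_rows(
  xyz=[
    [-30,-3,3],
    [-65,-6,6],
    [-100,-9,9],
    [-135,-12,12],
    [-165,-15,15],
    [-190,-17,18],
    [-205,-18,20],
    [-212,-18,20],
    [-212,-18,20],
    [-212,-18,20],
  ],
  dr=[
    [0,0,0],
    [0,0,0],
    [0,0,0],
    [0,0,0],
    [0,0,0],
    [0,0,0],
    [0,0,0],
    [0,0,0],
    [0,0,0],
    [0,0,0],
  ],
)

```text
time: 3.58
position: [0.5019, -0.3101, 0.23]
tool_rot: [-2.22, -2.222, -0.001]
ft_force: [0.5, 1.1, 0.2]
grip_width: 1.005
grip_force: 0.0
```

```bash
python3 - <<'E'
from h import *
s=get_state(); im=get_image("wrist"); cv2.imwrite("pics/w_box.png",im[:,:,::-1]); np.save("w_box.npy",[s["position"],s["tool_rot"]])
print(s["position"],s["tool_rot"])
E
```

```text
[ 0.50187013 -0.31011636  0.22995415] [-2.21978472e+00 -2.22214961e+00 -8.99012954e-04]
```

View pics/w_box.png

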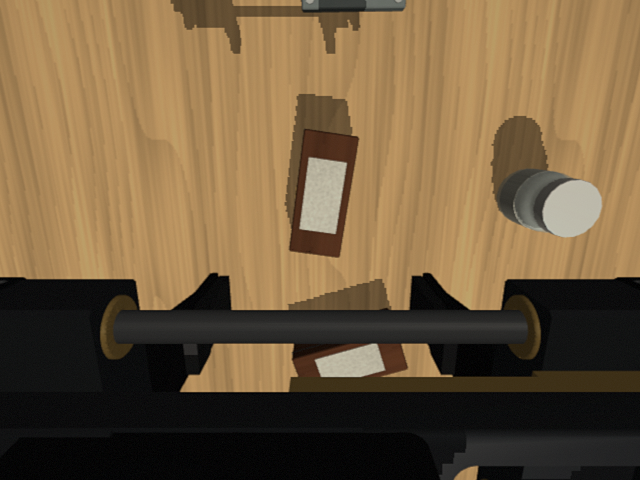

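The box is in the wrist view, with lid corners (304,129), (358,139), (340,257), (289,250). The cradle centre comes out at about (0.5328, 0.002), yaw ≈ +0.01, and base width and notch agree.

```bash
python3 - <<'E'
from h import *
a=np.load("w_box.npy"); s={"position":a[0],"tool_rot":a[1]}; C=cam("wrist",s); im=cv2.imread("pics/w_box.png")
P=np.array([ray(C,q,.056) for q in[(304,129),(358,139),(340,257),(289,250)]]); print(P[:,:2].round(4),"c",P.mean(0))
print("len",np.linalg.norm(P[0]-P[3]),np.linalg.norm(P[1]-P[2]),"wid",np.linalg.norm(P[0]-P[1]),np.linalg.norm(P[2]-P[3]))
h=cv2.cvtColor(im,cv2.COLOR_BGR2HSV); m=((h[:,:,2]>140)&(h[:,:,1]<70)).astype(np.uint8); m[:, :280]=0;m[:,380:]=0;m[:140]=0;m[250:]=0
cs=max(cv2.findContours(m,0,2)[0],key=cv2.contourArea); w=np.array([ray(C,q[0],.056)[:2]*1000 for q in cs],np.float32); print("card",cv2.minAreaRect(w))
d=P[:2].mean(0)-P[2:].mean(0); yaw=np.arctan2(d[1],d[0]); print("yaw-90",yaw-np.pi/2)
c=P.mean(0); plan((c[0],c[1],.12),yaw,name="above"); plan((c[0],c[1],.038),yaw,name="grasp")
# bar
a=np.load("w_bar.npy"); s2={"position":a[0],"tool_rot":a[1]}; Cb=cam("wrist",s2); b=cv2.imread("pics/w_bar.png")
cv2.imwrite("pics/v4.png",b)
E
```

```text
[[ 0.4874 -0.2295]
 [ 0.5375 -0.2383]
 [ 0.5226 -0.3538]
 [ 0.471  -0.3464]] c [ 0.50465672 -0.29200592  0.056     ]
len 0.11811432273481437 0.11647668312247991 wid 0.050910767737346416 0.052121965964524584
card ((504.377197265625, -291.9473876953125), (70.28276824951172, 36.33115005493164), 82.01702117919922)
yaw-90 -0.13360711673609504
above xyz mm [ 17.4   2.5 110. ] dr [ 0.0002 -0.0012  0.1359]
grasp xyz mm [ 17.3   2.5 192. ] dr [ 0.0002 -0.0012  0.1359]
```

View pics/v4.png

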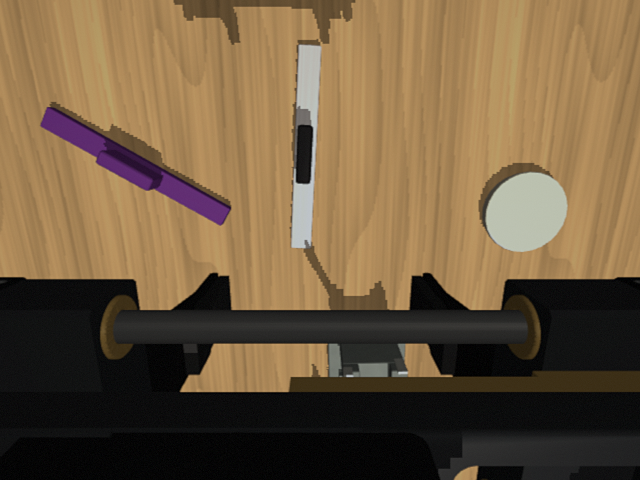

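The bar is at (306,145), grip block at (304,154). Box pose agrees between lid corners and card centre (0.5045, -0.292), with sizes right. Now descending onto box A.

Emit:
send_rows(
  xyz=[
    [6,1,20],
    [12,2,50],
    [17,2,85],
    [17,2,115],
    [17,2,140],
    [17,2,160],
    [17,2,175],
    [17,2,185],
    [17,2,190],
    [17,2,190],
  ],
  dr=[
    [0,0,0.05],
    [0,0,0.1],
    [0,0,0.136],
    [0,0,0.136],
    [0,0,0.136],
    [0,0,0.136],
    [0,0,0.136],
    [0,0,0.136],
    [0,0,0.136],
    [0,0,0.136],
  ],
)

```text
time: 4.47
position: [0.5035, -0.2929, 0.0394]
tool_rot: [-2.365, -2.066, -0.0]
ft_force: [-0.3, -1.3, 0.1]
grip_width: 0.996
grip_force: 0.0
```

Emit:
send_rows(
  xyz=[
    [0,0,0],
    [0,0,0],
    [0,0,0],
    [0,0,0],
    [0,0,0],
    [0,0,0],
    [0,0,0],
    [0,0,0],
    [0,0,-2],
    [0,0,-6],
  ],
  dr=[
    [0,0,0],
    [0,0,0],
    [0,0,0],
    [0,0,0],
    [0,0,0],
    [0,0,0],
    [0,0,0],
    [0,0,0],
    [0,0,0],
    [0,0,0],
  ],
  jaw=40,
  grip_force=30,
)

```text
time: 5.3
position: [0.5021, -0.2937, 0.045]
tool_rot: [-2.365, -2.064, 0.002]
ft_force: [-0.5, 0.4, -4.4]
grip_width: 0.59
grip_force: 30.0
```

```bash
python3 - <<'E'
from h import *
s=get_state(); print(s)
y=np.pi/2+.01
plan((.505,-.292,.13),y-.1436,name="lift"); plan((.5328,.002,.13),y,name="over")
E
```

```text
{'time': 5.3, 'joint_positions': array([-0.1425875 ,  0.39005369,  0.75225576,  1.82850152, -0.30453628,
        1.04502177,  0.59210105]), 'qd': array([-0.03513441, -0.06750225,  0.03390889, -0.0417364 ,  0.05812734,
        0.08983552, -0.04066521]), 'joint_torque': array([  0.27994383, -40.38946867,   8.86858374, -28.29123974,
        -0.11502051,  -0.13703621,   0.05865283]), 'position': array([ 0.5021352 , -0.29365114,  0.04503715]), 'tool_rot': array([-2.36529892e+00, -2.06375786e+00,  1.92824038e-03]), 'ft_force': array([-0.53369321,  0.36036739, -4.44822911]), 'torque': array([-0.01292279,  0.10735033, -0.01851883]), 'grip_force': 29.99704599380493, 'grip_width': 0.5895852904957614}
lift xyz mm [  2.1   2.4 -85. ] dr [-0.0027 -0.0007 -0.0024]
over xyz mm [297.1  -9.9 -84.7] dr [-0.0027 -0.0009 -0.146 ]
```

Emit:
send_rows(
  xyz=[
    [0,0,-8],
    [0,0,-25],
    [0,0,-47],
    [0,0,-72],
    [5,0,-98],
    [15,0,-124],
    [30,0,-150],
    [48,0,-175],
    [68,-2,-195],
    [90,-3,-205],
  ],
  dr=[
    [0,0,0],
    [0,0,0],
    [0,0,0],
    [0,0,0],
    [0,0,0],
    [0,0,0],
    [0,0,0],
    [0,0,0],
    [0,0,0],
    [0,0,0],
  ],
)

```text
time: 6.13
position: [0.5129, -0.2056, 0.2544]
tool_rot: [2.367, 2.06, 0.004]
ft_force: [0.6, -0.3, -4.8]
grip_width: 0.59
grip_force: 30.0
```

Emit:
send_rows(
  xyz=[
    [25,-1,0],
    [50,-2,0],
    [77,-3,0],
    [104,-4,0],
    [131,-5,0],
    [156,-6,0],
    [178,-7,0],
    [195,-8,0],
    [204,-8,0],
    [205,-8,0],
  ],
  dr=[
    [0,0,0],
    [0,0,-0.02],
    [0,0,-0.04],
    [0,0,-0.06],
    [0,0,-0.08],
    [0,0,-0.1],
    [0,0,-0.12],
    [0,0,-0.14],
    [0,0,-0.146],
    [0,0,-0.146],
  ],
)

```text
time: 6.97
position: [0.5325, 0.0016, 0.2509]
tool_rot: [-2.206, -2.236, -0.0]
ft_force: [-0.2, -0.2, -3.2]
grip_width: 0.585
grip_force: 30.0
```

```bash
python3 - <<'E'
from h import *
s=get_state(); print(s["position"],s["tool_rot"],s["qd"].round(3),s["ft_force"],s["grip_width"])
y=np.pi/2+.01
plan((.5328,.0,.25),y,name="over");plan((.5328,.0,.055),y,name="down")
E
```

```text
[0.53251394 0.0015654  0.25092169] [-2.20643038e+00 -2.23579567e+00 -8.57790888e-06] [ 0.014 -0.     0.032 -0.001  0.024  0.004 -0.009] [-0.23961453 -0.21713423 -3.24236005] 0.5851027878264298
over xyz mm [-1.6  0.3  0.9] dr [-0.0003 -0.0003  0.0032]
down xyz mm [ -1.6   0.3 195.9] dr [-0.0003 -0.0003  0.0032]
```

Emit:
send_rows(
  xyz=[
    [0,0,12],
    [-1,0,32],
    [-1,0,55],
    [-1,0,80],
    [-1,0,105],
    [-1,0,128],
    [-1,0,146],
    [-1,0,158],
    [-1,0,160],
    [-1,0,160],
  ],
  dr=[
    [0,0,0],
    [0,0,0],
    [0,0,0],
    [0,0,0],
    [0,0,0],
    [0,0,0],
    [0,0,0],
    [0,0,0],
    [0,0,0],
    [0,0,0],
  ],
)

```text
time: 7.8
position: [0.5319, -0.0029, 0.0904]
tool_rot: [-2.212, -2.23, 0.003]
ft_force: [0.8, -0.5, -3.6]
grip_width: 0.588
grip_force: 30.0
```

```bash
python3 - <<'E'
from h import *
s=get_state(); im=get_image("side")[:,:,::-1].copy(); cv2.imwrite("pics/s1.png",im); print(s["position"],s["tool_rot"],s["ft_force"])
C=cam("side"); p=s["position"]; yaw=.01; Rz=np.array([[np.cos(yaw),-np.sin(yaw)],[np.sin(yaw),np.cos(yaw)]])
k=6; x0,x1,y0,y1=255,355,185,285
b=cv2.resize(im[y0:y1,x0:x1],None,fx=k,fy=k,interpolation=cv2.INTER_CUBIC)
b=np.clip(b*1.8,0,255).astype(np.uint8)
def dr(P,col):
    q=np.array([(proj(C,x)-(x0,y0)+.5)*k for x in P]).astype(int); cv2.polylines(b,[q],True,col,1)
base=p[2]-.0395
def quad(c,hx,hy,z): return [np.r_[c+Rz@np.array([a*hx,d*hy]),z] for a,d in((-1,-1),(1,-1),(1,1),(-1,1))]
bc=np.array([p[0],p[1]+.002]); cc=np.array([.5328,.002])
for z in(base,base+.056): dr(quad(bc,.026,.060,z),(0,255,0))
dr(quad(cc,.05,.12,.012),(255,255,0)); dr(quad(cc+[0,-.092],.035,.012,.087),(0,0,255)); dr(quad(cc,.031,.066,.020),(255,0,255))
cv2.imwrite("pics/v5.png",b)
E
```

```text
[ 0.53188698 -0.00294057  0.09041685] [-2.21230424 -2.23018349  0.00256604] [ 0.78861793 -0.54906996 -3.58396562]
```

View pics/v5.png

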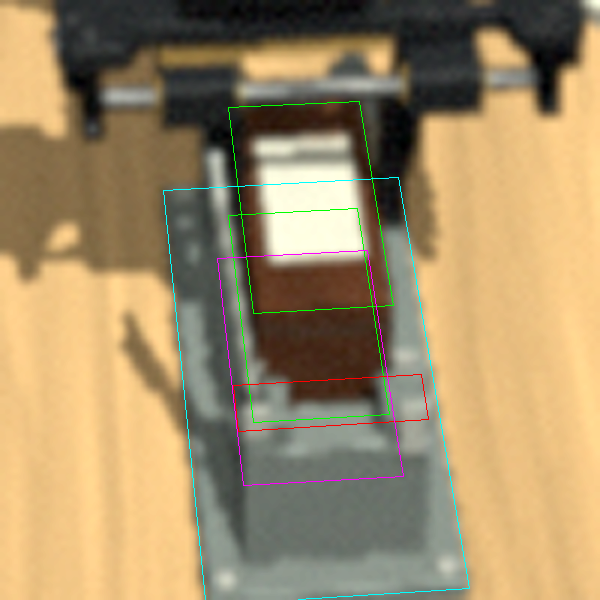

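The overlay shows box lid and cradle lying where predicted (lid front edge near crop y≈308). Lowering with a +2 mm correction along y and +1 along x.

Emit:
send_rows(
  xyz=[
    [2,1,4],
    [2,1,9],
    [2,1,15],
    [2,1,21],
    [2,1,26],
    [2,1,30],
    [2,1,34],
    [2,1,36],
    [2,1,37],
    [2,1,37],
  ],
  dr=[
    [0,0,0],
    [0,0,0],
    [0,0,0],
    [0,0,0],
    [0,0,0],
    [0,0,0],
    [0,0,0],
    [0,0,0],
    [0,0,0],
    [0,0,0],
  ],
)

```text
time: 8.68
position: [0.5333, 0.0004, 0.0539]
tool_rot: [-2.21, -2.232, 0.0]
ft_force: [0.1, 0.3, -3.5]
grip_width: 0.589
grip_force: 30.0
```

```bash
python3 - <<'E'
from h import *
s=get_state(); print(s["position"],s["tool_rot"],s["ft_force"],s["torque"])
E
```

```text
[5.33316989e-01 3.86368600e-04 5.38653322e-02] [-2.21035091e+00 -2.23235338e+00  3.37307073e-04] [ 0.14565115  0.28005119 -3.52512925] [-0.13023528  0.07085798 -0.00261219]
```

Emit:
send_rows(
  xyz=[
    [0,0,1],
    [0,0,1],
    [0,0,2],
    [0,0,2],
    [0,0,3],
    [0,0,3],
    [0,0,3],
    [0,0,3],
    [0,0,3],
    [0,0,3],
  ],
  dr=[
    [0,0,0],
    [0,0,0],
    [0,0,0],
    [0,0,0],
    [0,0,0],
    [0,0,0],
    [0,0,0],
    [0,0,0],
    [0,0,0],
    [0,0,0],
  ],
)

```text
time: 9.52
position: [0.5337, 0.0005, 0.0522]
tool_rot: [-2.21, -2.232, -0.001]
ft_force: [-2.8, -0.1, 5.6]
grip_width: 0.587
grip_force: 30.0
```

Emit:
send_rows(
  xyz=[
    [0,0,0],
    [0,0,0],
    [0,0,0],
    [0,0,0],
    [0,0,0],
    [0,0,0],
    [0,0,-10],
    [0,0,-30],
    [0,0,-55],
    [0,0,-85],
  ],
  dr=[
    [0,0,0],
    [0,0,0],
    [0,0,0],
    [0,0,0],
    [0,0,0],
    [0,0,0],
    [0,0,0],
    [0,0,0],
    [0,0,0],
    [0,0,0],
  ],
  jaw=76,
)

```text
time: 10.35
position: [0.5323, 0.0002, 0.1365]
tool_rot: [-2.21, -2.231, 0.003]
ft_force: [0.5, 0.2, -1.9]
grip_width: 0.871
grip_force: 0.0
```

```bash
python3 - <<'E'
from h import *
s=get_state(); print(s["position"],s["grip_width"])
a=np.load("w_bar.npy"); C=cam("wrist",{"position":a[0],"tool_rot":a[1]}); b=cv2.imread("pics/w_bar.png")
m=(b.max(2)<40).astype(np.uint8); m[:110]=0;m[195:]=0;m[:,:280]=0;m[:,330:]=0
cs=max(cv2.findContours(m,0,2)[0],key=cv2.contourArea)
w=np.array([ray(C,q[0],.042)[:2]*1000 for q in cs],np.float32); print("grip",cv2.minAreaRect(w))
for q in[(300,44),(321,45),(310,247),(291,247)]: print(ray(C,q,.012).round(4))
plan((.50,.0,.25),np.pi/2)
plan((.46,.24,.25),np.pi/2)
E
```

```text
[5.32334983e-01 2.28846845e-04 1.36530893e-01] 0.8706746058077719
grip ((456.83966064453125, 332.7155456542969), (58.018333435058594, 14.644563674926758), 85.77360534667969)
[0.4544 0.4422 0.012 ]
[0.476  0.4411 0.012 ]
[0.4609 0.2233 0.012 ]
[0.4382 0.2236 0.012 ]
 xyz mm [   0.   -32.6 -113.4] dr [-0.0023  0.0007  0.0097]
 xyz mm [ 240.4  -70.3 -113.5] dr [-0.0023  0.0007  0.0097]
```

Emit:
send_rows(
  xyz=[
    [0,0,-35],
    [0,0,-70],
    [0,-10,-105],
    [20,-25,-115],
    [55,-40,-115],
    [95,-50,-115],
    [135,-58,-115],
    [175,-65,-115],
    [215,-70,-115],
    [250,-72,-115],
  ],
  dr=[
    [0,0,0],
    [0,0,0],
    [0,0,0],
    [0,0,0.02],
    [0,0,0.04],
    [0,0,0.05],
    [0,0,0.06],
    [0,0,0.07],
    [0,0,0.08],
    [0,0,0.082],
  ],
)

```text
time: 11.18
position: [0.4576, 0.2525, 0.2522]
tool_rot: [-2.298, -2.141, -0.003]
ft_force: [1.1, -0.2, -0.1]
grip_width: 0.871
grip_force: 0.0
```

Emit:
send_rows(
  xyz=[
    [30,0,0],
    [50,0,0],
    [60,0,0],
    [60,0,0],
    [60,0,0],
    [60,0,0],
    [60,0,0],
    [60,0,0],
    [60,0,0],
    [60,0,0],
  ],
  dr=[
    [0,0,0],
    [0,0,0],
    [0,0,0],
    [0,0,0],
    [0,0,0],
    [0,0,0],
    [0,0,0],
    [0,0,0],
    [0,0,0],
    [0,0,0],
  ],
)

```text
time: 12.02
position: [0.4634, 0.309, 0.2513]
tool_rot: [-2.301, -2.139, -0.001]
ft_force: [-0.4, -0.1, 0.3]
grip_width: 0.873
grip_force: 0.0
```

```bash
python3 - <<'E'
from h import *
s=get_state(); im=get_image("wrist")[:,:,::-1]; cv2.imwrite("pics/w_bar2.png",im); C=cam("wrist",s); print(s["position"],s["tool_rot"],s["qd"].round(2))
# top-view check of the placed box
t=get_image("top")[:,:,::-1].copy(); cv2.imwrite("pics/t2.png",t); Ct=cam("top")
h=cv2.cvtColor(t,cv2.COLOR_BGR2HSV); m=((h[:,:,2]>110)&(h[:,:,1]<60)).astype(np.uint8); m[:,:255]=0;m[:,300:]=0;m[:215]=0;m[245:]=0
cs=max(cv2.findContours(m,0,2)[0],key=cv2.contourArea); w=np.array([ray(Ct,q[0],.068)[:2]*1000 for q in cs],np.float32); print("card",cv2.minAreaRect(w))
m=(im.max(2)<40).astype(np.uint8); m[:60]=0;m[265:]=0;m[:,:240]=0;m[:,400:]=0
cs=max(cv2.findContours(m,0,2)[0],key=cv2.contourArea); print(cv2.boundingRect(cs))
w=np.array([ray(C,q[0],.042)[:2]*1000 for q in cs],np.float32); r=cv2.minAreaRect(w); print("grip",r)
h=cv2.cvtColor(im,cv2.COLOR_BGR2HSV); m=((h[:,:,2]>100)&(h[:,:,1]<40)).astype(np.uint8);m[275:]=0;m[:,:240]=0;m[:,400:]=0
ys,xs=np.where(m); pts=np.array([ray(C,q,.012)[:2]*1000 for q in zip(xs,ys)],np.float32); print("bar",cv2.minAreaRect(pts))
E
```

```text
[0.46335745 0.30897434 0.25130475] [-2.30087387e+00 -2.13897787e+00 -6.13252109e-04] [-0.  0. -0. -0.  0. -0.  0.]
card ((534.8357543945312, 4.951662063598633), (64.08057403564453, 30.80829429626465), 89.79435729980469)
(305, 157, 14, 57)
grip ((456.6393737792969, 333.5826416015625), (59.1336669921875, 13.852071762084961), 85.75507354736328)
bar ((456.5630187988281, 332.4167785644531), (218.0834503173828, 23.975967407226562), 86.2560043334961)
```

Box card is in place (the top camera carries a ~+4 mm y bias as seen with A). Bar centre (0.4566, 0.333), azimuth 86°, sizes right.

```bash
python3 - <<'E'
from h import *
plan((.4566,.333,.034),np.pi/2-.070)
E
```

```text
xyz mm [ 23.1  -8.4 217.2] dr [ 0.0002 -0.0002 -0.0023]
```

Emit:
send_rows(
  xyz=[
    [8,-4,20],
    [16,-8,50],
    [23,-8,85],
    [23,-8,120],
    [23,-8,150],
    [23,-8,175],
    [23,-8,195],
    [23,-8,208],
    [23,-8,215],
    [23,-8,217],
  ],
  dr=[
    [0,0,0],
    [0,0,0],
    [0,0,0],
    [0,0,0],
    [0,0,0],
    [0,0,0],
    [0,0,0],
    [0,0,0],
    [0,0,0],
    [0,0,0],
  ],
  jaw=50,
)

```text
time: 12.95
position: [0.4561, 0.3325, 0.0327]
tool_rot: [2.3, 2.14, -0.004]
ft_force: [0.1, -0.8, 0.1]
grip_width: 0.573
grip_force: 0.0
```

Emit:
send_rows(
  xyz=[
    [0,0,0],
    [0,0,0],
    [0,0,0],
    [0,0,0],
    [0,0,0],
    [0,0,0],
    [0,0,0],
    [0,0,0],
    [0,0,-2],
    [0,0,-8],
  ],
  dr=[
    [0,0,0],
    [0,0,0],
    [0,0,0],
    [0,0,0],
    [0,0,0],
    [0,0,0],
    [0,0,0],
    [0,0,0],
    [0,0,0],
    [0,0,0],
  ],
  jaw=5,
  grip_force=35,
)

```text
time: 13.78
position: [0.4563, 0.3326, 0.0415]
tool_rot: [2.3, 2.14, -0.003]
ft_force: [-0.8, 0.3, 0.0]
grip_width: 0.062
grip_force: 0.0
```

```bash
python3 - <<'E'
from h import *
s=get_state(); print(s["position"],s["tool_rot"],s["ft_force"],s["grip_width"]*87)
plan((.533,.002,.25),np.pi/2+.01)
E
```

```text
[0.45625248 0.33259023 0.04153493] [ 2.29990934  2.14007382 -0.00275743] [-0.75266847  0.33619175  0.0024451 ] 5.401206222086549
 xyz mm [-324.5  100.1 -208.2] dr [-0.0012  0.0012 -0.082 ]
```

The jaws closed to 5 mm with no force, so the grip was missed. Looking.

```bash
python3 - <<'E'
from h import *
w=get_image("wrist")[:,:,::-1]; s=get_image("side")[:,:,::-1]; cv2.imwrite("pics/w5.png",w); cv2.imwrite("pics/s5.png",s)
a=cv2.resize(w,(400,300)); b=cv2.resize(s[130:220,210:330],(400,300)); o=np.hstack([a,b]); 
c=cv2.resize(w[200:400,150:450],(450,300)); o2=np.zeros((600,800,3),np.uint8); o2[:300]=o; o2[300:,:450]=c
cv2.imwrite("pics/v6.png",np.clip(o2*1.5,0,255).astype(np.uint8))
E
```

View pics/v6.png

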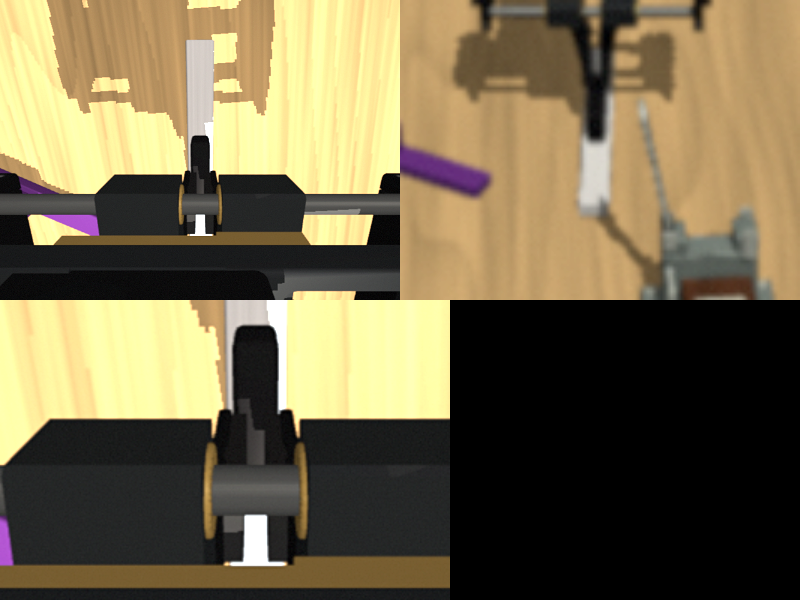

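Wrist view: the grip block (crop (255,365)) lies between the fingers, which look about 15 mm apart. That contradicts the 5 mm reading, so I'm re-reading the state.

```bash
python3 - <<'E'
from h import *
s=get_state(); print(s["position"],s["ft_force"],s["grip_width"]*87,s["grip_force"],s["time"])
w=cv2.imread("pics/w5.png"); C=cam("wrist",s)
Rt=R.from_rotvec(s["tool_rot"]).as_matrix()
for y in(-.0255,-.0105,-.008,0,.008): print(y,[proj(C,s["position"]+Rt@np.array([.0095,y,z])).round(0) for z in(.017,-.03)])
for r in(255,262,268,274,280,286,292): print(r,w[r,280:360:2].max(1))
E
```

```text
[0.45756505 0.33360945 0.04322159] [ 1.13243225 -0.28722789  0.17726873] 5.138128459649836 0.0 13.8833
-0.0255 [array([274., 255.]), array([261., 289.])]
-0.0105 [array([301., 255.]), array([295., 289.])]
-0.008 [array([305., 255.]), array([301., 289.])]
0 [array([320., 255.]), array([320., 289.])]
0.008 [array([334., 255.]), array([338., 289.])]
255 [216 217 218 218 215 211 219 227 148 134 113 136 118  10  14  14  13  17
  16  15  18  16  15  16  13  17  15  23 213 234 203 217 214 221 225 223
 220 219 219 220]
262 [217 217 217 218 216 212 216 223 232 137 115 133 118   9  15  17  20  15
  17  19  15  14  12  14  16  18  18  22 213 233 202 216 213 219 224 223
 220 218 220 220]
268 [217 216 216 217 218 212 212 220 228 189 112 130 131  17  26  35  35  37
  29  14  17  17  17  17  16  15  18  22 214 234 202 217 212 215 223 223
 220 218 219 220]
274 [215 216 216 218 218 214 212 224  57   0   4   1  82  20  14  34  35  38
  41  17  15  17  18  16  17  16  18  27  97   0   0   0  60 218 224 222
 220 218 220 220]
280 [ 14  15  15  12  16  41 221 156   6   7  10   9  12  16  12  17  14  29
  43  32  15  13  14  17  18  18  15  17  15   8   6   9   2 172 226  40
  13  16  12  16]
286 [ 21  19  20  20  16  35 198  43  10   8  12   9  17  18  14  15  15  26
  42  43  25  24  28  18  15  17  15  15  16   9   7  10   8  45 202  31
  20  18  18  19]
292 [17 19 16 17 20 15 21  7  8  9 11  8 13 13 12 16 16 27 43 43 46 47 51 30
 14 15 13 18 12  8  8 10  9  7 24 14 14 17 19 21]
```

```bash
python3 - <<'E'
from h import *
C=cam("side")
for f in("side0","s5"):
    a=cv2.imread(f"pics/{f}.png"); h=cv2.cvtColor(a,cv2.COLOR_BGR2HSV); m=((h[:,:,2]>110)&(h[:,:,1]<45)).astype(np.uint8); m[:140]=0;m[200:]=0;m[:,:255]=0;m[:,282:]=0
    ys,xs=np.where(m); print(f,xs.min(),xs.max(),ys.min(),ys.max(),[ (r,xs[ys==r].min(),xs[ys==r].max()) for r in range(183,ys.max()+1)])
for z in(0,.009,.012,.021): print(z,proj(C,(.449,.2235,z)))
w=cv2.imread("pics/w5.png"); cv2.imwrite("pics/v7.png",np.clip(cv2.resize(w[230:310,270:370],None,fx=6,fy=6,interpolation=cv2.INTER_CUBIC)*3.5,0,255).astype(np.uint8))
E
```

```text
side0 264 273 145 191 [(183, np.int64(264), np.int64(272)), (184, np.int64(264), np.int64(272)), (185, np.int64(264), np.int64(272)), (186, np.int64(264), np.int64(272)), (187, np.int64(264), np.int64(272)), (188, np.int64(264), np.int64(272)), (189, np.int64(264), np.int64(272)), (190, np.int64(264), np.int64(272)), (191, np.int64(264), np.int64(268))]
s5 264 273 159 192 [(183, np.int64(264), np.int64(272)), (184, np.int64(264), np.int64(272)), (185, np.int64(264), np.int64(272)), (186, np.int64(264), np.int64(272)), (187, np.int64(264), np.int64(272)), (188, np.int64(264), np.int64(272)), (189, np.int64(264), np.int64(272)), (190, np.int64(264), np.int64(272)), (191, np.int64(264), np.int64(269)), (192, np.int64(264), np.int64(265))]
0 [267.38741238 195.28740449]
0.009 [267.27408306 192.63052694]
0.012 [267.23611677 191.74045023]
0.021 [267.12164331 189.05674959]
```

The side view shows the bar still on the bench, so it was never held. Reopening, going a little lower, and closing again without lifting.

Emit:
send_rows(
  xyz=[
    [0,0,0],
    [0,0,0],
    [0,0,0],
    [0,0,0],
    [0,0,2],
    [0,0,5],
    [0,0,8],
    [0,0,10],
    [0,0,11],
    [0,0,11],
  ],
  dr=[
    [0,0,0],
    [0,0,0],
    [0,0,0],
    [0,0,0],
    [0,0,0],
    [0,0,0],
    [0,0,0],
    [0,0,0],
    [0,0,0],
    [0,0,0],
  ],
  jaw=45,
)

```text
time: 14.72
position: [0.4566, 0.3329, 0.0306]
tool_rot: [2.3, 2.14, -0.001]
ft_force: [0.7, 0.6, -0.3]
grip_width: 0.518
grip_force: 0.0
```

Emit:
send_rows(
  xyz=[
    [0,0,0],
    [0,0,0],
    [0,0,0],
    [0,0,0],
    [0,0,0],
    [0,0,0],
    [0,0,0],
    [0,0,0],
    [0,0,0],
    [0,0,0],
  ],
  dr=[
    [0,0,0],
    [0,0,0],
    [0,0,0],
    [0,0,0],
    [0,0,0],
    [0,0,0],
    [0,0,0],
    [0,0,0],
    [0,0,0],
    [0,0,0],
  ],
  jaw=0,
  grip_force=35,
)

```text
time: 15.55
position: [0.4569, 0.3331, 0.0311]
tool_rot: [-2.3, -2.14, -0.0]
ft_force: [0.5, 0.1, 0.2]
grip_width: 0.009
grip_force: 0.0
```

```bash
python3 - <<'E'
from h import *
st=get_state(); w=get_image("wrist")[:,:,::-1]; s=get_image("side")[:,:,::-1]; t=get_image("top")[:,:,::-1]; cv2.imwrite("pics/w6.png",w); cv2.imwrite("pics/s6.png",s); cv2.imwrite("pics/t6.png",t)
print(st["position"],st["grip_width"])
o=np.zeros((600,800,3),np.uint8); g=lambda a,k:np.clip(cv2.resize(a,(400,300),interpolation=cv2.INTER_CUBIC)*k,0,255).astype(np.uint8)
o[:300,:400]=g(w[190:310,240:400],1.5); o[:300,400:]=g(w[240:315,270:370],5); o[300:,:400]=g(s[130:205,220:320],2.5); o[300:,400:]=g(t[215:290,100:200],2)
cv2.imwrite("pics/v8.png",o)
E
```

```text
[0.45689293 0.3330946  0.03109529] 0.009087920079675866
```

View pics/v8.png

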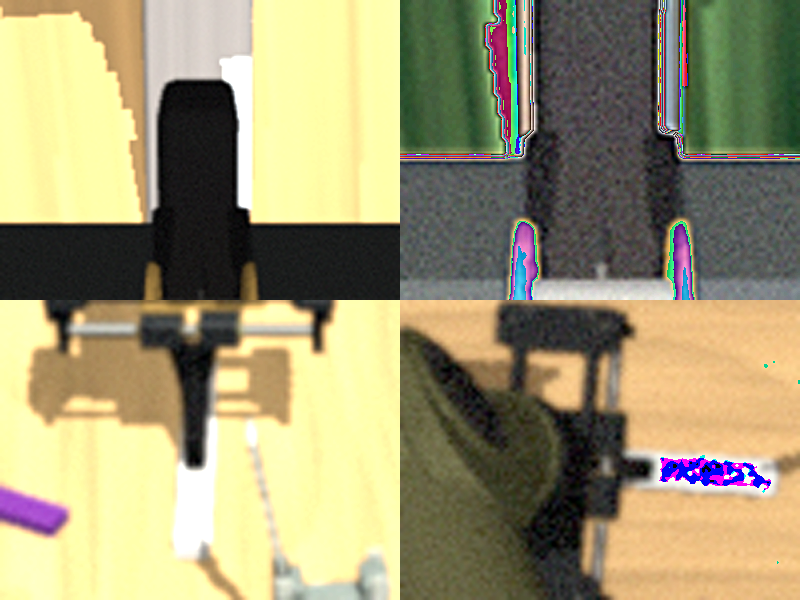

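The last view shows the block at wrist (319,235) in line with the closed fingers, and the bar undisturbed. The jaws read ~0, so the fingers may be passing above the block, meaning real height differs from what I assume. A gentle downward touch will test that.

Emit:
send_rows(
  xyz=[
    [0,0,1],
    [0,0,1],
    [0,0,2],
    [0,0,2],
    [0,0,3],
    [0,0,3],
    [0,0,4],
    [0,0,4],
    [0,0,4],
    [0,0,4],
  ],
  dr=[
    [0,0,0],
    [0,0,0],
    [0,0,0],
    [0,0,0],
    [0,0,0],
    [0,0,0],
    [0,0,0],
    [0,0,0],
    [0,0,0],
    [0,0,0],
  ],
)

```text
time: 16.53
position: [0.4572, 0.3331, 0.0299]
tool_rot: [-2.3, -2.139, -0.001]
ft_force: [-6.6, -4.4, 17.5]
grip_width: 0.006
grip_force: 9.0
```

```bash
python3 - <<'E'
from h import *
s=get_state(); C=cam("wrist",{"position":np.array([.4569,.3331,.0311]),"tool_rot":s["tool_rot"]}); w=cv2.imread("pics/w6.png").astype(int)
for r in(195,205,215,240,255,265): print(r,w[r,280:360].max(1).tolist())
for dz in(0,.03):
    f=lambda uv,z:ray(C,uv,z-dz)
    print(dz,"bar w",np.linalg.norm(f((297.5,205),.012)-f((341,205),.012)),"block w",np.linalg.norm(f((304,240),.042)-f((336,240),.042)),"block far end y",f((319,222),.042))
E
```

```text
195 [125, 127, 128, 129, 133, 135, 136, 139, 141, 142, 140, 138, 134, 132, 131, 129, 112, 100, 117, 139, 145, 145, 142, 142, 142, 143, 145, 147, 148, 145, 144, 144, 144, 141, 141, 141, 142, 144, 144, 145, 147, 148, 148, 146, 146, 143, 142, 143, 143, 143, 146, 145, 145, 146, 148, 148, 148, 146, 144, 138, 142, 195, 224, 221, 220, 223, 226, 227, 227, 225, 223, 223, 222, 221, 222, 221, 222, 222, 222, 222]
205 [122, 124, 126, 128, 129, 132, 135, 136, 138, 140, 141, 139, 135, 134, 132, 130, 119, 106, 114, 138, 146, 145, 144, 142, 141, 142, 143, 145, 147, 146, 145, 145, 145, 144, 142, 141, 142, 145, 144, 147, 149, 149, 147, 146, 146, 143, 143, 143, 145, 145, 145, 146, 145, 147, 148, 149, 146, 146, 143, 139, 137, 191, 225, 221, 219, 221, 224, 227, 228, 227, 224, 223, 221, 221, 221, 222, 222, 222, 222, 221]
215 [220, 221, 178, 126, 125, 129, 131, 135, 136, 139, 140, 140, 139, 135, 133, 131, 129, 112, 109, 134, 147, 145, 145, 142, 141, 143, 143, 146, 147, 147, 145, 145, 145, 145, 142, 141, 143, 145, 146, 146, 148, 148, 147, 147, 146, 145, 140, 144, 198, 238, 239, 237, 236, 235, 236, 236, 234, 
[... 747 characters left out ...]
 232, 228, 205, 204, 219, 219, 218, 220, 224, 226, 226, 225, 224, 223, 222, 220, 220, 221, 221, 221, 222, 222]
265 [219, 220, 220, 220, 219, 219, 216, 212, 214, 218, 220, 222, 228, 233, 194, 137, 135, 135, 115, 110, 137, 150, 114, 43, 3, 10, 13, 15, 18, 18, 18, 16, 18, 16, 13, 15, 17, 14, 16, 16, 17, 14, 17, 17, 21, 17, 13, 17, 18, 17, 14, 16, 14, 7, 38, 154, 233, 242, 233, 224, 219, 218, 218, 216, 216, 218, 220, 224, 225, 226, 224, 223, 222, 220, 219, 220, 221, 221, 222, 221]
0 bar w 0.023638286650210564 block w 0.01510193340652339 block far end y [0.45916016 0.36784397 0.042     ]
0.03 bar w 0.02728095643392077 block w 0.017853104168737338 block far end y [0.4586174  0.36102357 0.012     ]
```

Found it: contact came at TCP z ≈ 0.030, exactly where the block top (42 mm) would meet fingertips at tool z ≈ −12 mm. The visible tips in the open view, at (228,275) and (412,275), also project to z ≈ −12 mm, not +17. So the fingertips really sit 12 mm behind the stated TCP. I'll open and go 29 mm deeper.

Emit:
send_rows(
  xyz=[
    [0,0,-4],
    [0,0,-8],
    [0,0,-8],
    [0,0,-8],
    [0,0,-8],
    [0,0,-8],
    [0,0,-8],
    [0,0,-5],
    [0,0,0],
    [0,0,5],
  ],
  dr=[
    [0,0,0],
    [0,0,0],
    [0,0,0],
    [0,0,0],
    [0,0,0],
    [0,0,0],
    [0,0,0],
    [0,0,0],
    [0,0,0],
    [0,0,0],
  ],
  jaw=45,
)

```text
time: 17.37
position: [0.4569, 0.333, 0.0216]
tool_rot: [2.3, 2.14, 0.0]
ft_force: [-0.1, -0.5, 0.9]
grip_width: 0.514
grip_force: 0.0
```

Emit:
send_rows(
  xyz=[
    [0,0,3],
    [0,0,6],
    [0,0,9],
    [0,0,12],
    [0,0,14],
    [0,0,16],
    [0,0,17],
    [0,0,17],
    [0,0,17],
    [0,0,17],
  ],
  dr=[
    [0,0,0],
    [0,0,0],
    [0,0,0],
    [0,0,0],
    [0,0,0],
    [0,0,0],
    [0,0,0],
    [0,0,0],
    [0,0,0],
    [0,0,0],
  ],
)

```text
time: 18.2
position: [0.457, 0.3332, 0.0052]
tool_rot: [2.3, 2.14, 0.001]
ft_force: [0.2, 0.7, -0.4]
grip_width: 0.518
grip_force: 0.0
```

Emit:
send_rows(
  xyz=[
    [0,0,0],
    [0,0,0],
    [0,0,0],
    [0,0,0],
    [0,0,0],
    [0,0,0],
    [0,0,0],
    [0,0,0],
    [0,0,0],
    [0,0,0],
  ],
  dr=[
    [0,0,0],
    [0,0,0],
    [0,0,0],
    [0,0,0],
    [0,0,0],
    [0,0,0],
    [0,0,0],
    [0,0,0],
    [0,0,0],
    [0,0,0],
  ],
  jaw=5,
  grip_force=40,
)

```text
time: 19.03
position: [0.4567, 0.3331, 0.0051]
tool_rot: [-2.3, -2.14, 0.0]
ft_force: [-1.2, 0.3, 0.8]
grip_width: 0.183
grip_force: 40.0
```

Emit:
send_rows(
  xyz=[
    [0,0,-6],
    [0,0,-20],
    [0,0,-45],
    [0,0,-72],
    [0,0,-102],
    [0,0,-135],
    [0,0,-168],
    [0,0,-200],
    [0,0,-228],
    [0,0,-248],
  ],
  dr=[
    [0,0,0],
    [0,0,0],
    [0,0,0],
    [0,0,0],
    [0,0,0],
    [0,0,0],
    [0,0,0],
    [0,0,0],
    [0,0,0],
    [0,0,0],
  ],
)

```text
time: 19.87
position: [0.4576, 0.3331, 0.2563]
tool_rot: [2.3, 2.14, 0.005]
ft_force: [0.8, 0.0, -3.0]
grip_width: 0.183
grip_force: 40.0
```

```bash
python3 - <<'E'
from h import *
s=get_state(); print(s["position"],s["ft_force"],s["grip_width"]*87); plan((.5328,.002,.25),np.pi/2+.01)
E
```

```text
[0.45756226 0.33314909 0.2562927 ] [ 0.80888909  0.04432074 -2.95186092] 15.937001421626237
 xyz mm [-324.9   98.9    5.8] dr [ 0.0026 -0.0022 -0.0823]
```

Emit:
send_rows(
  xyz=[
    [-15,5,1],
    [-45,14,2],
    [-80,25,3],
    [-115,36,4],
    [-150,46,4],
    [-185,57,4],
    [-220,67,4],
    [-252,77,4],
    [-282,86,4],
    [-305,93,4],
  ],
  dr=[
    [0,0,0],
    [0,0,-0.01],
    [0,0,-0.02],
    [0,0,-0.03],
    [0,0,-0.04],
    [0,0,-0.05],
    [0,0,-0.06],
    [0,0,-0.07],
    [0,0,-0.08],
    [0,0,-0.082],
  ],
)

```text
time: 20.7
position: [0.5268, 0.0173, 0.2478]
tool_rot: [-2.214, -2.229, 0.003]
ft_force: [0.1, 0.3, -3.1]
grip_width: 0.181
grip_force: 40.0
```

Emit:
send_rows(
  xyz=[
    [-12,5,0],
    [-18,6,0],
    [-20,6,10],
    [-20,6,25],
    [-20,6,45],
    [-20,6,65],
    [-20,6,85],
    [-20,6,102],
    [-20,6,112],
    [-20,6,115],
  ],
  dr=[
    [0,0,0],
    [0,0,0],
    [0,0,0],
    [0,0,0],
    [0,0,0],
    [0,0,0],
    [0,0,0],
    [0,0,0],
    [0,0,0],
    [0,0,0],
  ],
)

```text
time: 21.53
position: [0.5316, 0.0033, 0.1312]
tool_rot: [-2.206, -2.232, 0.006]
ft_force: [-1.4, 0.2, -2.9]
grip_width: 0.18
grip_force: 40.0
```

```bash
python3 - <<'E'
from h import *
s=get_state(); print(s["position"],s["ft_force"],s["qd"].round(2),s["grip_width"]*87); plan((.5328,.002,.098),np.pi/2+.01)
im=get_image("wrist")[:,:,::-1]; cv2.imwrite("pics/w7.png",im); cv2.imwrite("pics/s7.png",get_image("side")[:,:,::-1]); C=cam("wrist",s)
cc=np.array([.5328,.002]); yw=.01; Rz=np.array([[np.cos(yw),-np.sin(yw)],[np.sin(yw),np.cos(yw)]])
# bar top edges in image vs predicted notch position on the left post
p=lambda x,y,z:proj(C,np.r_[cc+Rz@[x,y],z]).round(1)
print("cheek inner top",p(-.017,.104,.087),p(.017,.104,.087),"outer",p(-.035,.104,.087),p(.035,.104,.087)); print("base end",p(-.05,.12,.012),p(.05,.12,.012))
for r in range(80,215,12): 
    g=im[r].astype(int); print(r,[int(c) for c in np.where(np.abs(np.diff(g[240:420].sum(1)))>60)[0]+240])
E
```

```text
[0.53162892 0.00328005 0.13118625] [-1.35433346  0.17554851 -2.86603722] [ 0.01  0.02  0.01 -0.   -0.01 -0.05  0.01] 15.618386917386092
 xyz mm [-1.3  1.3 33.2] dr [-0.0048  0.0004  0.0018]
cheek inner top [292.1  82.1] [352.6  82.2] outer [260.1  82.1] [384.7  82.3]
base end [255.5  73.9] [388.9  74.1]
80 [255, 256, 274, 292, 346, 347, 361, 362, 392, 393]
92 [273, 291, 292, 293, 346, 349, 360, 386, 387]
104 [273, 292, 293, 345, 346, 349, 381, 382, 386]
116 [253, 256, 292, 293, 294, 345, 346, 381, 385, 386]
128 [255, 256, 258, 292, 293, 345, 346, 360, 361, 362, 379, 384]
140 [256, 257, 278, 279, 294, 345, 346, 351, 352, 384, 385]
152 [257, 258, 279, 280, 294, 345, 352, 353, 383, 384]
164 [257, 258, 273, 274, 283, 284, 293, 294, 344, 345, 364, 365, 383, 384]
176 [244, 245, 258, 259, 260, 280, 281, 284, 293, 294, 295, 344, 345, 363, 364, 382, 383]
188 [250, 251, 259, 280, 281, 293, 294, 295, 344, 345, 362, 363, 382, 383]
200 [251, 252, 259, 260, 261, 274, 281, 282, 293, 294, 344, 345, 350, 351, 362, 363, 381, 382]
212 [243, 244, 257, 258, 259, 260, 262, 282, 293, 294, 295, 344, 345, 350, 351, 361, 362, 381]
```

Emit:
send_rows(
  xyz=[
    [-1,1,5],
    [-1,1,12],
    [-1,1,20],
    [-1,1,28],
    [-1,1,35],
    [-1,1,41],
    [-1,1,45],
    [-1,1,48],
    [-1,1,49],
    [-1,1,50],
  ],
  dr=[
    [-0.003,0,0],
    [-0.005,0,0],
    [-0.005,0,0],
    [-0.005,0,0],
    [-0.005,0,0],
    [-0.005,0,0],
    [-0.005,0,0],
    [-0.005,0,0],
    [-0.005,0,0],
    [-0.005,0,0],
  ],
)

```text
time: 22.47
position: [0.535, 0.0012, 0.084]
tool_rot: [2.208, 2.23, 0.006]
ft_force: [0.1, 0.6, -3.1]
grip_width: 0.18
grip_force: 40.0
```

```bash
python3 - <<'E'
from h import *
s=get_state(); print(s["position"],s["tool_rot"],s["ft_force"],s["torque"])
E
```

```text
[0.53504601 0.00124693 0.08402589] [2.20768692 2.2299601  0.00576303] [ 0.12462665  0.56501478 -3.109106  ] [-0.1071003   0.02319868  0.02936445]
```

Emit:
send_rows(
  xyz=[
    [0,-1,1],
    [0,-1,2],
    [0,-1,3],
    [0,-1,4],
    [0,-1,5],
    [0,-1,6],
    [0,-1,7],
    [0,-1,8],
    [0,-1,8],
    [0,-1,8],
  ],
  dr=[
    [0,0,0],
    [0,0,0],
    [0,0,0],
    [0,0,0],
    [0,0,0],
    [0,0,0],
    [0,0,0],
    [0,0,0],
    [0,0,0],
    [0,0,0],
  ],
)

```text
time: 23.3
position: [0.534, 0.0012, 0.077]
tool_rot: [2.208, 2.23, 0.006]
ft_force: [-3.3, -0.1, 6.0]
grip_width: 0.181
grip_force: 40.0
```

Emit:
send_rows(
  xyz=[
    [0,0,0],
    [0,0,0],
    [0,0,0],
    [0,0,0],
    [0,0,0],
    [0,0,-5],
    [0,0,-20],
    [0,0,-50],
    [0,0,-85],
    [0,0,-120],
  ],
  dr=[
    [0,0,0],
    [0,0,0],
    [0,0,0],
    [0,0,0],
    [0,0,0],
    [0,0,0],
    [0,0,0],
    [0,0,0],
    [0,0,0],
    [0,0,0],
  ],
  jaw=36,
)

```text
time: 24.13
position: [0.5327, 0.001, 0.1973]
tool_rot: [2.209, 2.23, 0.004]
ft_force: [0.6, -0.2, 0.5]
grip_width: 0.411
grip_force: 0.0
```

Emit:
send_rows(
  xyz=[
    [-25,0,-30],
    [-55,0,-55],
    [-85,0,-60],
    [-100,0,-60],
    [-100,0,-60],
    [-100,0,-60],
    [-100,0,-60],
    [-100,0,-60],
    [-100,0,-60],
    [-100,0,-60],
  ],
  dr=[
    [0,0,0],
    [0,0,0],
    [0,0,0],
    [0,0,0],
    [0,0,0],
    [0,0,0],
    [0,0,0],
    [0,0,0],
    [0,0,0],
    [0,0,0],
  ],
  jaw=0,
)

```text
time: 24.97
position: [0.5341, -0.0976, 0.2557]
tool_rot: [2.206, 2.232, 0.005]
ft_force: [0.1, 0.4, 0.2]
grip_width: 0.004
grip_force: 0.0
```

```bash
python3 - <<'E'
from h import *
s=get_state(); print(s["position"],s["tool_rot"],s["ft_force"],s["grip_width"],s["qd"].round(2))
im=get_image("wrist")[:,:,::-1]; cv2.imwrite("pics/w8.png",im); C=cam("wrist",s)
sd=get_image("side")[:,:,::-1]; cv2.imwrite("pics/s8.png",sd); Cs=cam("side")
cc=np.array([.5328,.002]); yw=.01; Rz=np.array([[np.cos(yw),-np.sin(yw)],[np.sin(yw),np.cos(yw)]])
W=lambda x,y,z:np.r_[cc+Rz@[x,y],z]
for n,yy in(("L",.092),("R",-.092)):
    for th in(1.6,1.7,1.8,1.9,2.0):
        q=W(-.03+.105*np.cos(th),yy,.092+.105*np.sin(th)); print(n,th,"end x,z",q[[0,2]].round(3),"wrist",proj(C,q).round(0),"side",proj(Cs,q).round(0))
# bar check: bright low-saturation bar pixels
h=cv2.cvtColor(im,cv2.COLOR_BGR2HSV); m=((h[:,:,2]>120)&(h[:,:,1]<40)).astype(np.uint8)
n,l,st,c=cv2.connectedComponentsWithStats(m); 
for i in range(1,n):
    if st[i,4]>60 and st[i,1]<290: print(st[i],c[i].round(1))
for p in((-.012,-.110,.084),(.012,-.110,.084),(-.012,.110,.084),(.012,.110,.084)): print("bar pred",proj(C,W(*p)).round(0))
E
```

```text
[ 0.53406926 -0.0975813   0.25574661] [2.20603559 2.23248743 0.00511255] [0.12054473 0.4377881  0.24341975] 0.003812055833764703 [ 0.   -0.    0.01 -0.    0.   -0.    0.  ]
L 1.6 end x,z [0.499 0.197] wrist [257. -93.] side [288. 163.]
L 1.7 end x,z [0.488 0.196] wrist [238. -92.] side [284. 163.]
L 1.8 end x,z [0.478 0.194] wrist [220. -90.] side [279. 164.]
L 1.9 end x,z [0.468 0.191] wrist [203. -87.] side [275. 165.]
L 2.0 end x,z [0.458 0.187] wrist [187. -83.] side [271. 167.]
R 1.6 end x,z [0.501 0.197] wrist [269. 238.] side [295. 215.]
R 1.7 end x,z [0.49  0.196] wrist [254. 238.] side [290. 215.]
R 1.8 end x,z [0.48  0.194] wrist [239. 237.] side [285. 216.]
R 1.9 end x,z [0.47  0.191] wrist [225. 236.] side [280. 217.]
R 2.0 end x,z [0.46  0.187] wrist [213. 235.] side [276. 219.]
[ 301    0   39  227 5115] [320.5 115. ]
[ 338    0   27  219 3020] [354.7 117.5]
[ 273   42   17  104 1069] [280.5  89.1]
[ 501  114   44   44 1263] [522.6 135.4]
[276 160   8  46 188] [279.3 183.8]
[285 196  15  24 182] [294.9 206.2]
[253 220   7  36 192] [255.8 237.3]
bar pred [306. 225.]
bar pred [331. 225.]
bar pred [304. -35.]
bar pred [333. -35.]
```

The right hasp end is seen at (256,237), which gives θ≈1.69. Bar end at row 227 matches the prediction (225). Planning the swing from the hinge geometry.

```bash
cat > arc.py <<'E'
from h import *
import sys
yy=float(sys.argv[1]); h=.013
cc=np.array([.5328,.002]); yw=.01; Rz=np.array([[np.cos(yw),-np.sin(yw)],[np.sin(yw),np.cos(yw)]])
s=get_state(); R0=R.from_rotvec(s["tool_rot"]).as_matrix(); print(s["position"])
def T(x,z): 
    return np.r_[cc+Rz@[x-h,yy],z-.012]
def out(n,p): print(n,(1000*R0.T@(p-s["position"])).round(0))
out("high",T(-.07,.268)); out("start",T(-.07,.165))
for th in np.arange(1.7,-.01,-.1):
    r=.075+.017*(1-th/1.7); out(round(th,2),T(-.03+r*np.cos(th)-.002*np.sin(th),.092+r*np.sin(th)+.002*np.cos(th)))
out("press",T(-.03+.092,.091))
E
python3 arc.py -.092; python3 - <<'E'
from h import *
a=np.load("w_cr.npy"); C=cam("wrist",{"position":a[0],"tool_rot":a[1]})
for th in(1.6,1.7,1.8,1.9): print(th,[proj(C,(.5019+.105*np.cos(th),.0937+d,.092+.105*np.sin(th))).round(0) for d in(-.013,.013)])
im=cv2.imread("pics/w_cr.png")
for r in(155,165,175,183): print(r,im[r,250:300].max(1).tolist())
E
```

```text
[ 0.53406676 -0.09808107  0.25588704]
high [  8. -83.  -1.]
start [  8. -84. 102.]
1.7 [  8. -55. 102.]
1.6 [  8. -48. 100.]
1.5 [  8. -40.  99.]
1.4 [  8. -32.  99.]
1.3 [  8. -25.  99.]
1.2 [  8. -17. 101.]
1.1 [  8.  -9. 103.]
1.0 [  8.  -1. 106.]
0.9 [  8.   6. 110.]
0.8 [  8.  13. 114.]
0.7 [  8.  20. 120.]
0.6 [  8.  26. 126.]
0.5 [  8.  32. 133.]
0.4 [  8.  36. 140.]
0.3 [  8.  40. 148.]
0.2 [  8.  44. 156.]
0.1 [  8.  46. 165.]
-0.0 [  8.  48. 174.]
press [  8.  48. 177.]
1.6 [array([288., 192.]), array([287., 149.])]
1.7 [array([271., 192.]), array([270., 149.])]
1.8 [array([255., 191.]), array([253., 149.])]
1.9 [array([241., 191.]), array([238., 149.])]
155 [187, 187, 186, 185, 184, 182, 180, 182, 183, 154, 143, 155, 157, 163, 166, 133, 92, 89, 91, 91, 91, 92, 90, 90, 91, 91, 91, 89, 88, 85, 83, 81, 78, 80, 82, 83, 87, 91, 94, 94, 93, 92, 93, 95, 93, 94, 93, 93, 92, 96]
165 [186, 186, 187, 186, 185, 182, 180, 181, 185, 181, 155, 140, 155, 165, 175, 167, 124, 89, 87, 91, 91, 90, 89, 90, 90, 89, 89, 90, 90, 89, 92, 93, 94, 93, 94, 92, 93, 94, 92, 93, 92, 92, 93, 92, 92, 93, 91, 91, 91, 91]
175 [184, 185, 185, 186, 185, 184, 182, 181, 184, 185, 158, 146, 156, 160, 166, 171, 141, 95, 89, 90, 92, 90, 91, 90, 90, 90, 91, 90, 90, 89, 89, 90, 90, 94, 100, 111, 97, 84, 106, 118, 118, 117, 117, 116, 128, 149, 161, 163, 163, 166]
183 [184, 185, 184, 185, 188, 185, 184, 181, 183, 185, 183, 150, 133, 149, 158, 161, 150, 117, 90, 90, 92, 91, 90, 91, 91, 91, 91, 89, 88, 85, 92, 158, 195, 188, 179, 176, 158, 115, 103, 117, 118, 116, 117, 117, 117, 117, 118, 118, 118, 117]
```

Emit:
send_rows(
  xyz=[
    [3,-25,0],
    [6,-55,0],
    [8,-80,0],
    [8,-84,5],
    [8,-84,30],
    [8,-84,60],
    [8,-84,85],
    [8,-84,100],
    [8,-84,102],
    [8,-84,102],
  ],
  dr=[
    [0,0,0],
    [0,0,0],
    [0,0,0],
    [0,0,0],
    [0,0,0],
    [0,0,0],
    [0,0,0],
    [0,0,0],
    [0,0,0],
    [0,0,0],
  ],
)

```text
time: 25.9
position: [0.4501, -0.0916, 0.153]
tool_rot: [2.208, 2.231, 0.003]
ft_force: [0.9, 0.4, 0.2]
grip_width: 0.005
grip_force: 0.0
```

Emit:
send_rows(
  xyz=[
    [0,10,0],
    [0,20,0],
    [0,29,0],
    [0,36,-2],
    [0,44,-3],
    [0,52,-3],
    [0,59,-3],
    [0,67,-1],
    [0,75,1],
    [0,83,4],
  ],
  dr=[
    [0,0,0],
    [0,0,0],
    [0,0,0],
    [0,0,0],
    [0,0,0],
    [0,0,0],
    [0,0,0],
    [0,0,0],
    [0,0,0],
    [0,0,0],
  ],
)

```text
time: 26.73
position: [0.5342, -0.0908, 0.1498]
tool_rot: [2.208, 2.23, 0.005]
ft_force: [-1.1, -0.0, -0.2]
grip_width: 0.003
grip_force: 0.7
```

```bash
python3 - <<'E'
from h import *
s=get_state(); print(s["position"],s["ft_force"])
E
```

```text
[ 0.53418309 -0.09075991  0.1497858 ] [-1.07240053 -0.03653321 -0.15122287]
```

Emit:
send_rows(
  xyz=[
    [0,7,4],
    [0,14,8],
    [0,21,14],
    [0,27,20],
    [0,33,27],
    [0,37,34],
    [0,41,42],
    [0,45,50],
    [0,47,58],
    [0,49,65],
  ],
  dr=[
    [0,0,0],
    [0,0,0],
    [0,0,0],
    [0,0,0],
    [0,0,0],
    [0,0,0],
    [0,0,0],
    [0,0,0],
    [0,0,0],
    [0,0,0],
  ],
)

```text
time: 27.57
position: [0.583, -0.0902, 0.0844]
tool_rot: [2.208, 2.23, 0.005]
ft_force: [-2.0, 0.2, 0.1]
grip_width: 0.004
grip_force: 0.6
```

Emit:
send_rows(
  xyz=[
    [0,0,1],
    [0,0,2],
    [0,0,3],
    [0,0,4],
    [0,0,5],
    [0,0,6],
    [0,0,7],
    [0,0,7],
    [0,0,7],
    [0,0,7],
  ],
  dr=[
    [0,0,0],
    [0,0,0],
    [0,0,0],
    [0,0,0],
    [0,0,0],
    [0,0,0],
    [0,0,0],
    [0,0,0],
    [0,0,0],
    [0,0,0],
  ],
)

```text
time: 28.4
position: [0.5831, -0.0903, 0.0815]
tool_rot: [2.208, 2.23, 0.009]
ft_force: [-8.0, 1.0, 17.3]
grip_width: 0.006
grip_force: 8.8
```

```bash
python3 - <<'E'
from h import *
s=get_state(); print(s["position"],s["ft_force"])
E
```

```text
[ 0.58312296 -0.09032669  0.0815433 ] [-7.95614382  1.02589026 17.30730075]
```

Tip stopped at z≈0.0935 with 17 N, so the right hasp is down on its stop. On to the left one.

Emit:
send_rows(
  xyz=[
    [0,0,-20],
    [0,0,-55],
    [0,0,-95],
    [0,0,-135],
    [10,-10,-168],
    [30,-30,-175],
    [60,-55,-175],
    [90,-85,-175],
    [115,-110,-175],
    [140,-130,-175],
  ],
  dr=[
    [0,0,0],
    [0,0,0],
    [0,0,0],
    [0,0,0],
    [0,0,0],
    [0,0,0],
    [0,0,0],
    [0,0,0],
    [0,0,0],
    [0,0,0],
  ],
)

```text
time: 29.23
position: [0.4487, 0.0497, 0.2532]
tool_rot: [2.207, 2.231, 0.009]
ft_force: [0.8, 0.5, -0.7]
grip_width: 0.005
grip_force: 0.0
```

```bash
python3 arc.py .092
```

```text
[0.44870987 0.04970404 0.25318649]
high [43.  1. -3.]
start [ 43.   0. 100.]
1.7 [43. 28. 99.]
1.6 [43. 36. 98.]
1.5 [43. 43. 97.]
1.4 [43. 51. 96.]
1.3 [43. 59. 97.]
1.2 [43. 67. 98.]
1.1 [ 43.  75. 101.]
1.0 [ 43.  83. 104.]
0.9 [ 43.  90. 108.]
0.8 [ 43.  97. 112.]
0.7 [ 43. 104. 118.]
0.6 [ 43. 110. 124.]
0.5 [ 43. 115. 131.]
0.4 [ 43. 120. 138.]
0.3 [ 43. 124. 146.]
0.2 [ 43. 127. 154.]
0.1 [ 43. 130. 163.]
-0.0 [ 43. 132. 172.]
press [ 43. 132. 175.]
```

Emit:
send_rows(
  xyz=[
    [15,-2,0],
    [35,-4,0],
    [43,-4,0],
    [43,-4,5],
    [43,-4,30],
    [43,-4,60],
    [43,-4,85],
    [43,-4,100],
    [43,-4,103],
    [43,-4,103],
  ],
  dr=[
    [0,0,0],
    [0,0,0],
    [0,0,0],
    [0,0,0],
    [0,0,0],
    [0,0,0],
    [0,0,0],
    [0,0,0],
    [0,0,0],
    [0,0,0],
  ],
)

```text
time: 30.07
position: [0.4463, 0.0898, 0.1486]
tool_rot: [2.21, 2.228, 0.002]
ft_force: [0.3, -0.3, 0.7]
grip_width: 0.007
grip_force: 0.0
```

Emit:
send_rows(
  xyz=[
    [0,10,0],
    [0,20,0],
    [0,29,0],
    [0,36,-2],
    [0,44,-3],
    [0,52,-3],
    [0,59,-3],
    [0,67,-1],
    [0,75,1],
    [0,83,4],
  ],
  dr=[
    [0,0,0],
    [0,0,0],
    [0,0,0],
    [0,0,0],
    [0,0,0],
    [0,0,0],
    [0,0,0],
    [0,0,0],
    [0,0,0],
    [0,0,0],
  ],
)

```text
time: 30.9
position: [0.5303, 0.0923, 0.1457]
tool_rot: [2.208, 2.23, 0.005]
ft_force: [-1.7, 0.1, -1.1]
grip_width: 0.003
grip_force: 0.7
```

Emit:
send_rows(
  xyz=[
    [0,7,4],
    [0,14,8],
    [0,21,14],
    [0,27,20],
    [0,33,27],
    [0,37,34],
    [0,41,42],
    [0,45,50],
    [0,47,58],
    [0,49,65],
  ],
  dr=[
    [0,0,0],
    [0,0,0],
    [0,0,0],
    [0,0,0],
    [0,0,0],
    [0,0,0],
    [0,0,0],
    [0,0,0],
    [0,0,0],
    [0,0,0],
  ],
)

```text
time: 31.73
position: [0.5789, 0.0927, 0.0807]
tool_rot: [2.208, 2.231, 0.005]
ft_force: [-16.9, -1.3, 45.3]
grip_width: 0.003
grip_force: 25.0
```

Left hasp is on its stop too. Retreating upward and checking numerically.

Emit:
send_rows(
  xyz=[
    [0,0,-15],
    [0,0,-45],
    [0,0,-85],
    [0,0,-120],
    [0,0,-145],
    [-30,0,-160],
    [-65,0,-170],
    [-100,0,-170],
    [-135,0,-170],
    [-165,0,-170],
  ],
  dr=[
    [0,0,0],
    [0,0,0],
    [0,0,0],
    [0,0,0],
    [0,0,0],
    [0,0,0],
    [0,0,0],
    [0,0,0],
    [0,0,0],
    [0,0,0],
  ],
)

```text
time: 32.57
position: [0.58, -0.0752, 0.2516]
tool_rot: [2.208, 2.227, 0.007]
ft_force: [-0.9, -0.2, -0.2]
grip_width: 0.002
grip_force: 0.0
```

Emit:
send_rows(
  xyz=[
    [-15,0,0],
    [-30,0,0],
    [-30,0,0],
    [-30,0,0],
    [-30,0,0],
    [-30,0,0],
    [-30,0,0],
    [-30,0,0],
    [-30,0,0],
    [-30,0,0],
  ],
  dr=[
    [0,0,0],
    [0,0,0],
    [0,0,0],
    [0,0,0],
    [0,0,0],
    [0,0,0],
    [0,0,0],
    [0,0,0],
    [0,0,0],
    [0,0,0],
  ],
)

```text
time: 33.4
position: [0.5802, -0.1019, 0.2513]
tool_rot: [2.207, 2.231, 0.006]
ft_force: [0.8, 0.4, -0.2]
grip_width: 0.006
grip_force: 0.0
```

```bash
python3 - <<'E'
from h import *
s=get_state(); print(s["position"],s["ft_force"]); im=get_image("wrist")[:,:,::-1].copy(); cv2.imwrite("pics/w9.png",im); C=cam("wrist",s)
cc=np.array([.5328,.002]); yw=.01; Rz=np.array([[np.cos(yw),-np.sin(yw)],[np.sin(yw),np.cos(yw)]])
P=lambda x,y,z:proj(C,np.r_[cc+Rz@[x,y],z])
h=cv2.cvtColor(im,cv2.COLOR_BGR2HSV)
for n,yy in(("R",-.092),("L",.092)):
    q=P(.058,yy,.094); e=[P(.075,yy+d,.094).round(1) for d in(-.013,.013)]; print(n,"tab pred",q.round(1),"end",e)
    r=int(round(q[1]))
    if 0<=r<480: print("sat",h[r,int(q[0])-22:int(q[0])+45,1].tolist(),"val",h[r,int(q[0])-22:int(q[0])+45,2].tolist())
for y in(-.115,-.10,-.06,.06,.1):
    a,b=P(-.012,y,.084),P(.012,y,.084); r=int(a[1]); 
    if 0<=r<275: print("bar y",y,a.round(1),b.round(1),h[r,int(a[0])-14:int(b[0])+15,2].tolist())
E
```

```text
[ 0.58016512 -0.10188702  0.25127952] [ 0.79900695  0.39721178 -0.16902247]
R tab pred [331.3 205.2] end [array([349.2, 218.9]), array([349.9, 191.2])]
sat [21, 22, 22, 22, 22, 22, 20, 21, 21, 22, 21, 20, 22, 22, 24, 24, 22, 22, 22, 23, 24, 21, 21, 22, 21, 22, 22, 14, 11, 16, 22, 22, 17, 8, 6, 14, 9, 6, 4, 5, 32, 111, 125, 124, 123, 123, 122, 123, 122, 122, 122, 123, 122, 125, 124, 122, 123, 121, 122, 122, 123, 123, 123, 119, 119, 121, 123] val [194, 195, 195, 195, 196, 195, 194, 194, 194, 195, 195, 194, 194, 195, 195, 195, 194, 195, 195, 196, 195, 195, 195, 195, 195, 196, 195, 197, 200, 196, 195, 195, 197, 202, 201, 199, 202, 206, 211, 205, 173, 168, 185, 183, 181, 179, 177, 176, 182, 194, 198, 197, 196, 190, 191, 197, 204, 206, 203, 203, 203, 203, 205, 207, 208, 208, 208]
L tab pred [333.4 -23.8] end [array([354.4,  -5. ]), array([355.3, -42.9])]
bar y -0.115 [258.7 226.7] [283.4 226.7] [184, 180, 181, 190, 198, 203, 203, 200, 195, 192, 193, 199, 204, 203, 202, 200, 199, 206, 209, 206, 201, 199, 196, 200, 206, 208, 209, 206, 198, 192, 190, 191, 192, 193, 196, 194, 192, 190, 187, 18
[... 267 characters left out ...]
 185, 186, 187, 188, 188, 187, 187, 187, 188, 187, 188, 189, 189, 190, 189, 189, 190, 190, 191, 191, 191, 191, 193]
bar y -0.06 [256.1 169.3] [281.8 169.3] [69, 72, 72, 69, 73, 71, 72, 71, 72, 72, 72, 72, 71, 66, 60, 60, 146, 205, 218, 216, 216, 218, 219, 217, 218, 218, 217, 217, 217, 216, 218, 218, 218, 218, 218, 219, 218, 218, 219, 220, 214, 167, 89, 65, 65, 65, 66, 66, 65, 66, 66, 65, 66, 66]
bar y 0.06 [249.5  24.9] [278.  25.] [120, 120, 122, 122, 123, 124, 125, 101, 70, 69, 70, 71, 70, 69, 69, 68, 82, 112, 125, 126, 123, 122, 125, 126, 126, 124, 124, 122, 123, 124, 125, 129, 127, 127, 125, 124, 125, 125, 126, 126, 129, 127, 127, 123, 103, 78, 71, 71, 71, 73, 72, 71, 72, 71, 71, 71, 72]
```

Emit:
send_rows(
  xyz=[
    [25,0,0],
    [55,0,0],
    [85,0,0],
    [110,0,0],
    [130,0,0],
    [140,0,0],
    [140,0,0],
    [140,0,0],
    [140,0,0],
    [140,0,0],
  ],
  dr=[
    [0,0,0],
    [0,0,0],
    [0,0,0],
    [0,0,0],
    [0,0,0],
    [0,0,0],
    [0,0,0],
    [0,0,0],
    [0,0,0],
    [0,0,0],
  ],
)

```text
time: 34.28
position: [0.5788, 0.0353, 0.2515]
tool_rot: [2.211, 2.226, 0.005]
ft_force: [-0.0, 0.5, 0.6]
grip_width: 0.006
grip_force: 0.0
```

```bash
python3 - <<'E'
from h import *
s=get_state(); im=get_image("wrist")[:,:,::-1].copy(); cv2.imwrite("pics/w10.png",im); C=cam("wrist",s); print(s["position"],s["ft_force"])
cc=np.array([.5328,.002]); yw=.01; Rz=np.array([[np.cos(yw),-np.sin(yw)],[np.sin(yw),np.cos(yw)]])
P=lambda x,y,z:proj(C,np.r_[cc+Rz@[x,y],z]); h=cv2.cvtColor(im,cv2.COLOR_BGR2HSV)
q=P(.058,.092,.094); print(q,[P(.075,.092+d,.094).round(1) for d in(-.013,.013)],"th=.2 end",P(-.03+.105*np.cos(.2),.092,.092+.105*np.sin(.2)))
print(h[int(q[1]),int(q[0]):int(q[0])+40,1].tolist()); u=int(q[0])+8; print(int(q[1])-30,h[int(q[1])-30:int(q[1])+30,u,1].tolist())
for y in(.06,-.0):
    a,b=P(-.012,y,.084),P(.012,y,.084); r=int(a[1])
    if 0<=r<275: print("bar",y,a.round(1),b.round(1),h[r,int(a[0])-10:int(b[0])+10,2].tolist())
E
```

```text
[0.57883373 0.03531409 0.25145805] [-0.02405122  0.53518384  0.57866281]
[331.39997057 153.32345832] [array([350.1, 168. ]), array([350.7, 138.2])] th=.2 end [349.85402236 154.18743166]
[21, 22, 21, 21, 22, 22, 21, 22, 22, 22, 22, 22, 21, 22, 22, 20, 19, 17, 44, 109, 126, 124, 123, 122, 123, 123, 124, 123, 124, 123, 122, 121, 123, 122, 124, 124, 123, 122, 122, 123]
123 [123, 122, 124, 121, 122, 123, 123, 123, 122, 122, 123, 123, 122, 126, 112, 16, 16, 21, 20, 20, 19, 21, 21, 21, 22, 22, 21, 22, 21, 22, 22, 23, 23, 21, 22, 20, 22, 22, 22, 23, 22, 22, 19, 22, 56, 125, 126, 124, 122, 122, 122, 122, 123, 122, 122, 122, 122, 123, 122, 122]
bar 0.06 [256.7 187.9] [282.1 187.8] [71, 65, 77, 91, 94, 91, 92, 91, 92, 91, 87, 82, 117, 186, 219, 218, 215, 216, 219, 219, 216, 215, 214, 214, 216, 218, 219, 219, 217, 214, 217, 218, 219, 220, 221, 223, 213, 168, 102, 90, 94, 93, 92, 91, 89, 88]
bar -0.0 [259.7 248.6] [284.  248.5] [133, 104, 77, 82, 85, 85, 81, 82, 123, 186, 216, 174, 84, 20, 21, 29, 30, 31, 30, 32, 33, 34, 34, 37, 41, 39, 38, 26, 18, 9, 0, 49, 183, 233, 230, 215, 166, 147, 198, 216, 215, 216, 215, 187, 122]
```

Both tabs match the closed prediction (end column and width), and the bar is centred within about 1.5 mm. Handing in.

```bash
python3 -c "
from bench import *
print(close_job())"
```

```text
the job is handed in; nothing more can be done
None
```

I handed the job in at about 34 s of the 72 s; no verdict was returned. The box is in the well, the bar lies in both notches, and both hasps are pressed onto their stops. The last wrist images showed the bar within about 1.5 mm of centre and both hasp tabs where closed ones should be; the box was last checked right after it was placed.

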